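Draw a ceramic stand-off out of a deep pocket with sprung tongs

TASK

Take the sprung tongs from their wooden stand, reach down into the narrow pocket of the aluminium block with them and squeeze them shut on the ceramic stand-off that is held at the bottom; squeeze just firmly enough that it does not slip, for it chips if it is crushed, or if the tongs are rammed into it or the block. Draw it out, lower it with the tongs until it stands upright on the floor of the shallow steel tray, let go of it there, and put the tongs back upright in their stand, tips fully down. Leave the other things alone.

Things in the scene. Friction and masses are not known exactly. Their poses are not given: they have to be found in the camera images.
- tongs: Sprung parallel steel tongs, 130 mm tall, about 110 g, loose, upright in the wooden stand. Origin midway between the tips at their very bottom; z up, y = closing line, x = narrow way. Two straight legs 10 mm wide (x), 3.5 mm thick (y), z 0 to 84 mm; relaxed: 32 mm between them, 39 mm over both. Above are two flat paddles to grip; a black spring housing lies between them, z 100 to 129 mm.
- tong_lips (a point): Point on the tongs' axis, 88 mm above the tips. From here to 42 mm higher the two flat paddles, 22 mm wide (x), stand 44 mm over their outsides when relaxed: grip these from above, closing along the tongs' y. Just below this height a 4 mm thick lip juts out 10 mm from each paddle (64 mm over both): fingertips opened to about 54 mm come to rest on these lips.
- jaw_left (a joint): Inward travel of one jaw (the other has its like): 0 relaxed, 0.0115 m at most. Springs push each jaw out with 1 N per mm. Fingers 34 mm apart: travel 5 mm, the legs 29 mm over both and 22 mm between, held by 5 N. On the stand-off: travel 0.010, fingers 24 mm apart, spring 10 N a jaw; finger force beyond that presses on the stand-off. At about 43 mm the fingers begin to let the tongs go.
- tong_stand: Fixed wooden stand of the tongs: block 44 x 76 x 50 mm high on a base 70 x 100 x 5 mm. Origin at the centre of its underside, z up. In its top is a slot 15 mm (its x) by 44 mm (its y), its mouth flared 4 mm outwards all round over the top 10 mm; its floor, 6 mm above the origin, carries the tips of the tongs, which stand in it with their y along the stand's y (either way round).
- pocket_block: Fixed aluminium block 50 x 70 x 66 mm high with an 84 x 70 x 7 mm foot. Origin at the centre of its underside, z up. The pocket in its top, 13 mm (its x) by 34 mm (its y), centred, goes straight down to a floor 8 mm above the origin; see its mouth. At the bottom a sprung steel pad, 7 mm wide, 10 mm high, in the +x wall presses the stand-off on the -x wall with 6.5 N, so it drags by about 8 N for its first 10 mm up.
- pocket_mouth (a point): Centre of the pocket's mouth, at the block's flat top, 58 mm above the pocket's floor; its edge has only a 1 mm chamfer. Tongs squeezed to 29 mm over the legs, their y along the block's y (either way round), fit in with 1.5 mm to spare on each side in x, 2.5 mm in y: if they land on the rim, find the mouth by feel. Ramming the tongs into the block with more than 35 N spoils it.
- standoff: White ceramic stand-off: upright cylinder, 12 mm diameter, 18 mm tall, about 20 g, loose. Origin at the centre of its underside, z along its axis. It starts on the pocket's floor, 0.5 mm to the -x side of the pocket's centre and up to 1.5 mm off along y. A squeeze under 7 N a side (17 N on each finger) slips off it in the pocket; its glaze chips at more than 15 N a side (25 N on each finger).
- drip_tray: Fixed shallow steel tray 100 x 100 x 14 mm with 3 mm walls and floor. Origin at the centre of its underside, z up; the floor on which the stand-off shall stand is 3 mm above the origin.
- masking_tape: Bystander: roll of paper tape lying flat, 68 mm wide, 24 mm tall; origin at the centre of its underside.
- wood_block: Bystander: plain wooden block, 40 x 85 x 34 mm, lying on the worktop; origin at the centre of its underside.
- brass_brush: Bystander: thin brush 132 mm long lying on the worktop; origin at the centre of its underside.
- yoghurt_cup: Bystander: white paper-like cup, 96 mm wide, 108 mm tall; origin at the centre of its underside.
- spray_can: Bystander: slim can with a blue cap, 53 mm wide, 172 mm tall; origin at the centre of its underside.
- scoop: Bystander: grey-brown plastic scoop, 185 x 45 x 30 mm, lying; origin at the centre of its underside.
Things that resemble listed ones, but are neither listed nor needed, are in the scene too. Leave any red look-alike of the pocket_block alone.

How it is judged:
By the outcome, as a careful person would: the job done as asked, in the order asked, and still so for the second after the job is handed in, with the robot touching nothing.
It also fails if it takes over 67 s, if anything falls off the work surface, if the arm or the gripper's body presses on something with over 40 N, if the wrist force passes 120 N, or if a joint passes its speed limit or range.

ROBOT

A 6-joint arm with a two-finger parallel gripper is mounted at the origin on a cart in front of the work surface, level with it; the furniture and walls round the work are solid. World frame = base frame: x ahead of the robot, y to its left, z up, the work surface at z = 0. Lengths are in m, angles in rad, forces in N, time in s.
With the tool pointing down it reaches from about 0.4 to 0.925 m from the base axis. Payload 12.5 kg.
Tool frame: the origin (TCP) lies between the finger pads; the fingertips stand 22 mm ahead of it and the grasp point (between the pads) lies 3 mm ahead of it; x points along the fingers, z is the direction in which the jaws open and shut, and the axes are right-handed (so a half turn about x gives the same grasp; the last joint's range is limited). The gripper opens to 95 mm and grips with 3 to 60 N. Pads are 20 mm wide; open, the fingers measure 119 mm over their backs; the gripper's body (75 mm by 180 mm) begins 59 mm behind the grasp point.
Start: joints at [1.088, 0.491, 1.559, -0, 1.092, -0.106], TCP at [0.23, 0.581, 0.208] pointing down, gripper open.
Joint ranges: [-3.1, 3.1], [-0.84, 2.19], [0.05, 2.79], [-1.13, 4.28], [0.06, 2.93], [-2.69, 2.69]. Speed limits (rad/s): [2.22, 2.22, 2.79, 3.14, 3.14, 3.14].

INTERFACE

Orientations are given as a rotation vector (axis times angle).
In Python, from cell import r gives the robot as it stands.
- The arm moves only by the shell command python3 -m inch 'ROWS' [OPENING] [FORCE]. ROWS is JSON, a list that holds one entry, the list of rows, each a list of 6 numbers: the shift along the tool's x, y, z in mm, then the turn, a rotation vector about the tool's x, y, z in rad. In form: [[[dx, dy, dz, wx, wy, wz], ...]]. A call has 1 to 10 rows; each row is the pose to reach, as a shift and turn from the pose commanded when the call began, along the tool's axes at that moment; what a row does not reach only later rows make up. A row lasts 1/12 s, in which the tool goes at most 41.7 mm and 7.16 degrees, less where a joint would pass 70% of its speed; a pose out of reach is approached as far as the arm can. A call with a gripper value outside its range is refused whole. OPENING is the finger opening in mm, from 0 to 95.1, set as the call begins (- or left out, the last holds). The fingers move at their own pace and stop on an object; FORCE is the grip in N (left out, the last holds). Time passes only in rows, so rows that repeat a pose let the fingers close. It gives the time, the measured TCP pose, the force and the opening at its end, in the units of the state.
- r.observe(): the state, without advancing time (a new reading comes with each control period).
- r.capture(name): name is "side" or "top"; returns (picture, depth): 384x512x3 uint8, red, green, blue; 384x512 float32, m along the optical axis (not along the pixel's ray), 0 where there is no reading.
- r.camera_info(name): a dict with "fx", "fy", "cx", "cy" (pixels), "dist_coeffs" ([k1, k2, p1, p2, k3] as OpenCV has them; the pictures are not rectified), "world_to_cam" (4x4, takes a point from world to camera coordinates). Camera axes: x right, y down, z forward; pixel columns grow to the right and rows downward; lengths in m; the calibration is good to about 2 mm. A picture is of the moment at which its call begins. camera_info takes no time and is no camera call.
- r.hand_in(): hands the job in, once; it reports no verdict.
The state is a dict: "time_s": time; "joints": joint angles; "joint_vel": joint speeds; "tau": joint torques, N m; "ee_pos": TCP position; "tool_rot": TCP orientation; "force": force on the tool from outside, world axes, zero at the start; "moment": the same for the moment, N m; "gripper_width": finger opening in m.
Only numpy, scipy, OpenCV 4.12 (cv2) and the standard library are available. Lean on these libraries where they do the work, as an engineer would, in place of code of your own. Each camera call takes 0.05 s, during which the arm holds its last target.

## Working session

There is one attempt and no reset: what is moved stays moved. The work goes in short steps, Python scripts to look and compute and a shell command to move; the robot and the scene stay as the last step left them, time stands still between calls to the robot, and variables do not carry over. Pictures are saved under pics/ and viewed, and the job is handed in when it is done.

```bash
ls; mkdir -p pics
python3 - <<'E'
from cell import r
import cv2,numpy as np
print(r.observe())
for n in("top","side"):
    p,d=r.capture(n); cv2.imwrite(f"pics/{n}0.png",p[:,:,::-1]); np.save(f"pics/{n}0.npy",d); np.save(f"pics/{n}0rgb.npy",p)
    print(n,r.camera_info(n))
E
```

```text
pics
{'time_s': 0.0, 'joints': array([ 1.08840750e+00,  4.91561316e-01,  1.55944746e+00, -5.75795911e-07,
        1.09166110e+00, -1.05564880e-01]), 'joint_vel': array([-0.00045732,  0.000268  ,  0.00052764,  0.00049217, -0.00182247,
       -0.0004147 ]), 'tau': array([-2.29551013e-03, -6.12634134e+01, -2.58178318e+01,  6.90926844e-02,
        4.83141316e-02, -1.22524148e-04]), 'ee_pos': array([0.22982762, 0.58095189, 0.20766134]), 'tool_rot': array([-0.92784593,  1.36520379,  0.92700658]), 'force': array([ 0.64145953,  0.98927378, -0.82059652]), 'moment': array([ 0.01951294,  0.05129828, -0.04516719]), 'gripper_width': 0.09494393534159619}
top {'fx': 401.21448959752263, 'fy': 401.21448959752263, 'cx': 254.8432352401183, 'cy': 195.63245730172383, 'dist_coeffs': array([-0.11181974,  0.        ,  0.        ,  0.        ,  0.        ]), 'world_to_cam': array([[-0.00371837, -0.99973954, -0.02251736,  0.04137227],
       [-0.99669698,  0.00553192, -0.08102175,  0.61471659],
       [ 0.08112521,  0.02214172, -0.99645795,  1.15981226],
       [ 0.        ,  0.        ,  0.        ,  1.        ]])}
side {'fx': 356.0080379430434, 'fy': 356.0080379430434, 'cx': 255.77680720064043, 'cy': 192.6725406871411, 'dist_coeffs': array([-0.10635493,  0.        ,  0.        ,  0.        ,  0.        ]), 'world_to_cam': array([[ 0.18272182, -0.98307924,  0.0129593 , -0.07726368],
       [-0.67893415, -0.13570305, -0.7215491 ,  0.50207335],
       [ 0.71109856,  0.12304426, -0.69224197,  0.5665739 ],
       [ 0.        ,  0.        ,  0.        ,  1.        ]])}
```

View pics/top0.png

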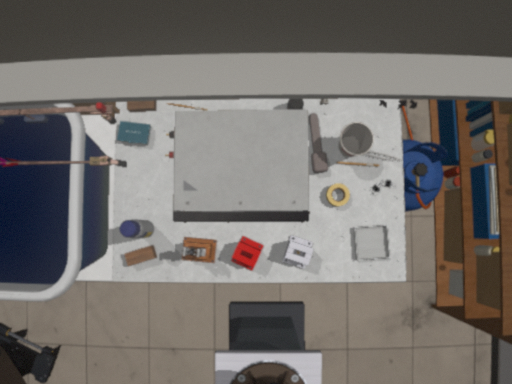

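View pics/side0.png

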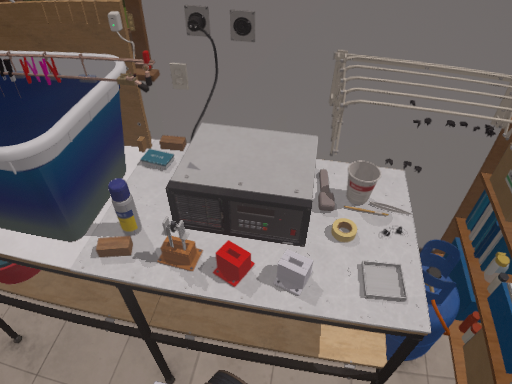

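```bash
cat > h.py <<'E'
import cv2,numpy as np
from cell import r
def cam(n):
    c=r.camera_info(n);K=np.array([[c['fx'],0,c['cx']],[0,c['fy'],c['cy']],[0,0,1]]);return K,np.array(c['dist_coeffs']),c['world_to_cam']
def px2w(n,uv,z=None,depth=None):
    K,D,T=cam(n);q=cv2.undistortPoints(np.array(uv,float).reshape(-1,1,2),K,D).reshape(-1,2)
    R=T[:3,:3];t=T[:3,3];o=-R.T@t;rays=np.c_[q,np.ones(len(q))]
    d=rays@R
    s=(z-o[2])/d[:,2] if z is not None else np.array(depth)
    return o+d*s[:,None]
def w2px(n,P):
    K,D,T=cam(n);return cv2.projectPoints(np.array(P,float).reshape(-1,3),cv2.Rodrigues(T[:3,:3])[0],T[:3,3],K,D)[0].reshape(-1,2)
def cloud(n,d):
    v,u=np.mgrid[0:384,0:512];P=px2w(n,np.c_[u.ravel(),v.ravel()],depth=d.ravel());return P.reshape(384,512,3)
E
python3 - <<'E'
import cv2,numpy as np
a=cv2.imread('pics/top0.png');cv2.imwrite('pics/t0a.png',cv2.resize(a[225:275,175:325],(750,250),interpolation=cv2.INTER_CUBIC))
a=cv2.imread('pics/side0.png')
cv2.imwrite('pics/s0a.png',cv2.resize(a[200:300,140:340],(800,400),interpolation=cv2.INTER_CUBIC))
from h import *
for n in("top","side"):
    d=np.load(f'pics/{n}0.npy');P=cloud(n,d)
    print(n,P[335 if n=="side" else 0,0])
    for name,(u,v) in dict(top=dict(tape=(338,206),alu=(292,243),red=(239,245),stand=(205,255),tray=(370,243),oven=(240,150),ovenedge=(240,211),ctop=(270,373)),side=dict(tray=(384,281),alu=(290,262),red=(225,250),tong=(177,230),cap=(119,190)))[n].items(): print(n,name,P[v,u].round(4))
E
```

```text
top [0.55541083 0.05480969 1.15057632]
top tape [ 0.5841 -0.211   0.002 ]
top alu [ 0.4766 -0.067   0.0646]
top red [0.4717 0.0829 0.0686]
top stand [0.4449 0.1763 0.0898]
top tray [ 0.4723 -0.3064 -0.0005]
top oven [0.7255 0.0744 0.1594]
top ovenedge [0.5639 0.0745 0.1603]
top ctop [ 0.0904 -0.0039  0.0095]
side [ 0.36623227  1.20325524 -0.80331781]
side tray [ 0.4773 -0.3141  0.0015]
side alu [ 0.4613 -0.0763  0.0443]
side red [0.4512 0.0813 0.0651]
side tong [0.4458 0.1926 0.1196]
side cap [0.5032 0.3566 0.1643]
```

View pics/t0a.png

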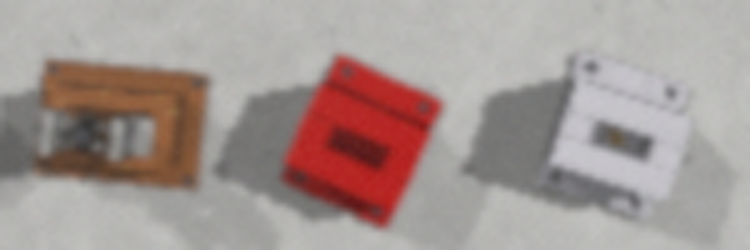

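View pics/s0a.png

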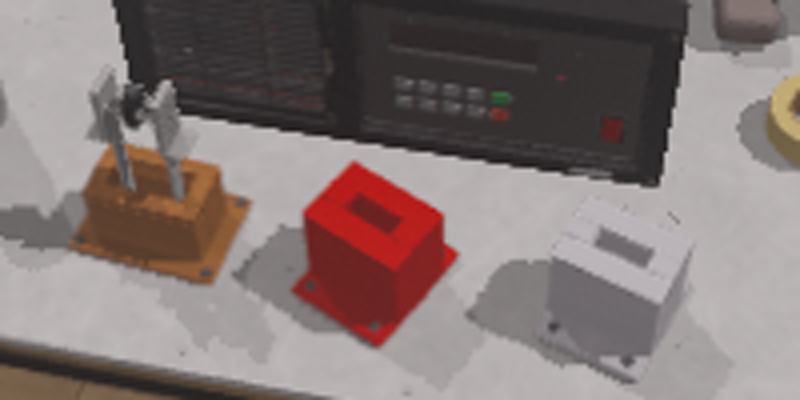

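```bash
cat > fit.py <<'E'
from h import *
from scipy.optimize import minimize
def rect(w,l,z): return [np.array(p) for p in((-w/2,-l/2,z),(w/2,-l/2,z),(w/2,l/2,z),(-w/2,l/2,z))]
def loop(w,l,z):
    c=rect(w,l,z);return [(c[i],c[(i+1)%4]) for i in range(4)]
M=dict(pocket=loop(.05,.07,.066)+loop(.013,.034,.066)*2+loop(.084,.07,.007),
 stand=loop(.044,.076,.05)+loop(.07,.1,.005)+loop(.07,.1,0)[:2],
 tray=loop(.1,.1,.014)*2)
def pts(m,x):
    S=np.linspace(0,1,40);P=np.array([a+(b-a)*s for a,b in M[m] for s in S])
    c,s=np.cos(x[2]),np.sin(x[2]);R=np.array([[c,-s,0],[s,c,0],[0,0,1]]);return P@R.T+[x[0],x[1],0]
def gm(img,sig=1.0):
    g=cv2.cvtColor(img,cv2.COLOR_RGB2GRAY).astype(np.float32);g=cv2.GaussianBlur(g,(0,0),sig)
    return np.minimum(np.hypot(cv2.Sobel(g,-1,1,0),cv2.Sobel(g,-1,0,1)),120)
def cost(x,m,G):
    t=0
    for n,g in G.items():
        q=w2px(n,pts(m,x)).astype(np.float32)
        t-=cv2.remap(g,q[:,0].reshape(-1,1),q[:,1].reshape(-1,1),cv2.INTER_LINEAR).mean()
    return t
def fit(m,x0,imgs,sigs=(2,1,.7)):
    best=None
    for da in np.linspace(-.2,.2,5):
        x=np.array(x0,float)+[0,0,da]
        for s in sigs:
            G={n:gm(i,s) for n,i in imgs.items()}
            x=minimize(cost,x,(m,G),method='Nelder-Mead',options=dict(initial_simplex=x+np.vstack([np.zeros(3),np.diag([.006,.006,.08])*s]),xatol=1e-5,fatol=1e-4)).x
        c=cost(x,m,G)
        if best is None or c<best[0]: best=(c,x)
    return best
def draw(imgs,fits,name):
    for n,i in imgs.items():
        b=cv2.resize(i[:,:,::-1],None,fx=5,fy=5,interpolation=cv2.INTER_CUBIC)
        for m,x in fits:
            for p in w2px(n,pts(m,x)): cv2.circle(b,tuple(int(v) for v in (p+.5)*5-.5),0,(0,255,0),2)
        yield n,b
E
python3 - <<'E'
from fit import *
I={n:np.load(f'pics/{n}0rgb.npy') for n in('top','side')}
F=[]
for m,x0 in (('pocket',(.457,-.08,-.2)),('stand',(.458,.19,-.05)),('tray',(.472,-.31,0))):
    for w in (('top','side'),('top',),('side',)):
        c,x=fit(m,x0,{k:I[k] for k in w});print(m,w,c,x.round(4))
        if len(w)==2:F.append((m,x))
for n,b in draw(I,F,'x'):
    if n=='top': cv2.imwrite('pics/f_top.png',cv2.resize(b[1125:1375,875:1975],(800,182)));cv2.imwrite('pics/f_topa.png',b[1150:1350,1400:1600]);cv2.imwrite('pics/f_tops.png',b[1165:1325,890:1100])
    else: cv2.imwrite('pics/f_side.png',b[1050:1500,750:1550]);
E
```

```text
Traceback (most recent call last):
  File "fit.py", line 27, in fit
    x=minimize(cost,x,(m,G),method='Nelder-Mead',options=dict(initial_simplex=x+np.vstack([np.zeros(3),np.diag([.006,.006,.08])*s]),xatol=1e-5,fatol=1e-4)).x
      ~~~~~~~~^^^^^^^^^^^^^^^^^^^^^^^^^^^^^^^^^^^^^^^^^^^^^^^^^^^^^^^^^^^^^^^^^^^^^^^^^^^^^^^^^^^^^^^^^^^^^^^^^^^^^^^^^^^^^^^^^^^^^^^^^^^^^^^^^^^^^^^^^^^^^
  File "fit.py", line 18, in cost
    q=w2px(n,pts(m,x)).astype(np.float32)
      ~~~~^^^^^^^^^^^^
  File "h.py", line 12, in w2px
    K,D,T=cam(n);return cv2.projectPoints(np.array(P,float).reshape(-1,3),cv2.Rodrigues(T[:3,:3])[0],T[:3,3],K,D)[0].reshape(-1,2)
          ~~~^^^
  File "h.py", line 4, in cam
    c=r.camera_info(n);K=np.array([[c['fx'],0,c['cx']],[0,c['fy'],c['cy']],[0,0,1]]);return K,np.array(c['dist_coeffs']),c['world_to_cam']
ValueError: time passes only in moves, steps and waits
```

```bash
sed -i 's/^def cam(n):/import functools\n@functools.lru_cache(None)\ndef cam(n):/' h.py
python3 - <<'E'
from fit import *
I={n:np.load(f'pics/{n}0rgb.npy') for n in('top','side')}
F=[]
for m,x0 in (('pocket',(.457,-.08,-.2)),('stand',(.458,.19,-.05)),('tray',(.472,-.31,0))):
    for w in (('top','side'),('top',),('side',)):
        c,x=fit(m,x0,{k:I[k] for k in w});print(m,w,c,x.round(4))
        if len(w)==2:F.append((m,x))
for n,b in draw(I,F,'x'):
    if n=='top': cv2.imwrite('pics/f_topa.png',b[1150:1350,1400:1600]);cv2.imwrite('pics/f_tops.png',b[1165:1325,890:1100])
    else: cv2.imwrite('pics/f_side.png',b[1050:1500,750:1550]);
print(r.observe()['time_s'])
E
```

```text
pocket ('top', 'side') -136.67831 [ 0.4402 -0.0671  0.147 ]
pocket ('top',) -82.72589 [ 0.4523 -0.0678 -0.268 ]
pocket ('side',) -91.05015 [ 0.4507 -0.0887 -0.3804]
stand ('top', 'side') -183.73386 [ 0.454   0.2076 -0.0564]
stand ('top',) -91.221214 [ 0.4534  0.2087 -0.0661]
stand ('side',) -95.18778 [ 0.4545  0.2062 -0.0717]
tray ('top', 'side') -209.73495 [ 0.475  -0.3098  0.0609]
tray ('top',) -99.49397 [ 0.4742 -0.3082  0.0632]
tray ('side',) -115.09877 [ 0.4755 -0.3103  0.0617]
0.1
```

View pics/f_topa.png

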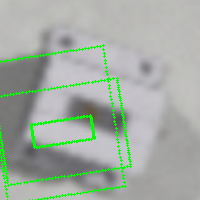

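View pics/f_side.png

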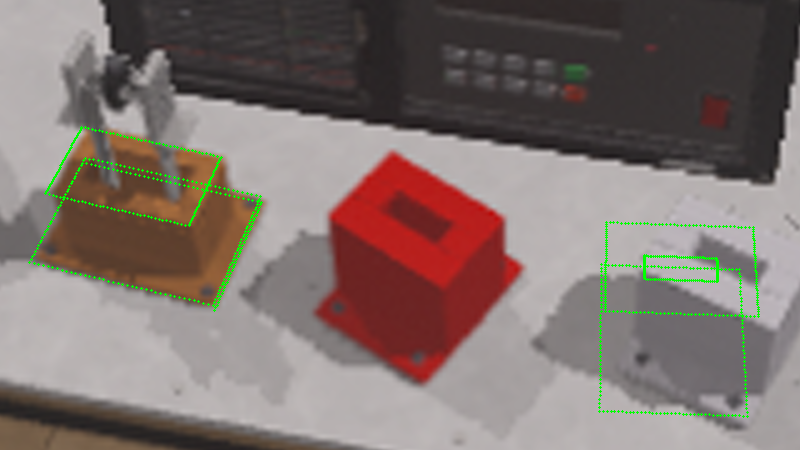

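View pics/f_tops.png

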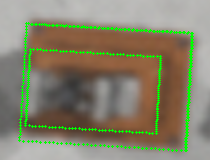

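Run:
```python
from fit import *
print(px2w('top',[(299,253)],z=.066),px2w('side',[(140+625/4,200+245/4)],z=.066))
I={n:np.load(f'pics/{n}0rgb.npy') for n in('top','side')}
F=[]
c0=px2w('top',[(299,253)],z=.066)[0]
for m,x0 in (('pocket',(c0[0],c0[1],-.25)),):
    for w in (('top','side'),('top',),('side',)):
        c,x=fit(m,x0,{k:I[k] for k in w},(1,.7));print(m,w,c,x.round(4))
        if len(w)==2:F.append((m,x))
for n,b in draw(I,F,'x'):
    if n=='top': cv2.imwrite('pics/f_topa2.png',cv2.resize(b[1150:1350,1400:1600],(400,400)))
    else: cv2.imwrite('pics/f_side2.png',cv2.resize(b[1200:1500,1350:1600],(500,600)))
```

```text
[[ 0.4484184  -0.08646219  0.066     ]] [[ 0.45062858 -0.09049171  0.066     ]]
pocket ('top', 'side') -183.33438 [ 0.4481 -0.0877 -0.2975]
pocket ('top',) -95.737015 [ 0.4471 -0.0867 -0.2693]
pocket ('side',) -91.068275 [ 0.4506 -0.0887 -0.3821]
```

View pics/f_topa2.png

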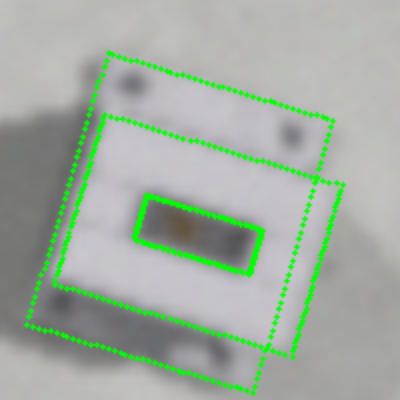

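View pics/f_side2.png

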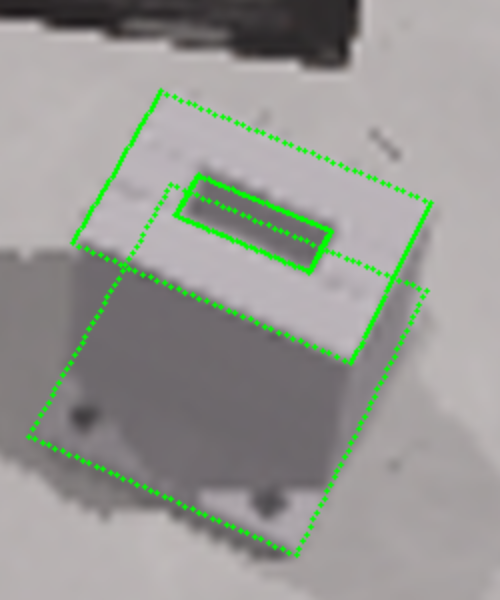

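Run:
```python
from fit import *
for n in('top','side'):
    d=np.load(f'pics/{n}0.npy');P=cloud(n,d)
    m=(d>0)&(abs(P[:,:,0]-.454)<.06)&(abs(P[:,:,1]-.207)<.06)&(P[:,:,2]>.125)&(P[:,:,2]<.145)
    Q=P[m];print(n,len(Q));
    c,s=np.cos(-.067),np.sin(-.067)
    q=(Q-[.454,.2075,0]);a=q[:,0]*c+q[:,1]*s;b=-q[:,0]*s+q[:,1]*c
    for i in np.argsort(b): print((a[i]*1e3).round(1),(b[i]*1e3).round(1),(Q[i,2]*1e3).round(1),end=' | ')
    print()
a=cv2.imread('pics/top0.png');cv2.imwrite('pics/tt.png',cv2.resize(a[235:265,178:220],(588,420),interpolation=cv2.INTER_CUBIC))
a=cv2.imread('pics/side0.png');cv2.imwrite('pics/ts.png',cv2.resize(a[210:275,155:205],(500,650),interpolation=cv2.INTER_CUBIC)[:600])
o=r.observe();R=cv2.Rodrigues(o['tool_rot'])[0];print(R.round(3))
```

```text
top 67
2.9 -23.0 126.9 | 11.1 -22.9 129.8 | -4.5 -22.5 137.1 | 0.7 -21.8 135.3 | -2.1 -21.8 134.1 | -7.7 -21.5 130.1 | 3.2 -21.4 133.9 | 11.4 -21.3 137.0 | 5.8 -21.0 132.6 | 8.4 -20.8 132.4 | -4.8 -19.6 136.2 | -2.1 -19.6 137.1 | 11.2 -18.8 138.0 | -8.0 -18.7 129.5 | 3.0 -18.6 133.5 | 0.2 -18.6 131.9 | 5.7 -18.5 134.1 | 8.4 -18.4 134.3 | -7.9 -16.6 133.0 | -5.3 -16.3 132.4 | -2.7 -15.9 131.1 | 1.9 -4.7 131.0 | 7.2 -4.2 130.2 | -3.9 -4.2 125.5 | -1.1 -4.1 126.3 | 4.4 -4.1 128.3 | 9.6 -3.5 127.3 | 1.9 -2.6 134.1 | -0.8 -2.6 133.0 | 4.6 -2.5 134.6 | -6.5 -2.2 128.4 | 7.1 -1.9 132.2 | -3.9 -1.8 127.7 | 9.6 -1.3 130.2 | -0.9 -0.3 135.0 | 4.5 -0.1 136.2 | 1.7 0.1 134.3 | -4.1 0.8 127.9 | 9.4 1.4 129.8 | 6.7 1.5 128.7 | -1.0 2.2 136.2 | 1.7 2.5 135.8 | 4.2 3.0 133.9 | -4.2 3.4 128.7 | 5.5 15.6 125.6 | -1.9 15.7 135.9 | 10.9 16.0 125.4 | 3.3 16.2 135.5 | 8.8 16.2 137.4 | -5.0 16.5 131.1 | 0.5 16.6 132.4 | -7.8 16.8 128.5 | 11.3 16.9 134.9 | 5.8 16.9 132.8 | -7.2 17.5 138.8 | -4.7 18.1 136.6 | -2.2 18.6 135.3 | 3.3 18.6 137.1 | 0.3 19.3 132.6 | 5.7 19.4 133.9 | 11.1 19.5 135.6 | 8.2 20.2 131.
[... 1430 characters left out ...]
.3 135.9 | 6.8 14.5 130.5 | 12.8 14.5 131.1 | 10.9 14.6 126.1 | 3.0 14.6 134.6 | 4.0 14.7 137.0 | 12.3 14.8 128.1 | -5.5 14.8 126.1 | 1.5 14.9 129.1 | -2.4 15.0 133.3 | 0.9 15.2 126.1 | 3.0 15.3 130.9 | -3.8 15.3 127.7 | -2.8 15.4 130.1 | 9.1 15.4 131.4 | 11.2 15.5 136.0 | -7.1 15.7 131.2 | -8.9 15.8 126.1 | -7.8 15.9 128.4 | 7.0 16.0 136.9 | -3.9 16.5 134.5 | -8.7 16.6 136.2 | 2.0 16.7 135.0 | -2.3 17.0 136.1 | 1.6 17.0 131.9 | 4.1 17.4 136.0 | 0.2 18.1 136.6 | -6.8 18.6 130.0 | -7.5 18.8 127.2 | 12.2 19.0 134.0 | -4.1 19.2 133.9 | 7.7 19.2 135.2 | -8.1 19.7 134.7 | -1.7 20.1 134.6 | 4.8 20.6 134.4 | -5.8 22.0 127.9 | 
[[-0.    -0.93   0.368]
 [-0.001  0.368  0.93 ]
 [-1.     0.    -0.001]]
```

View pics/tt.png

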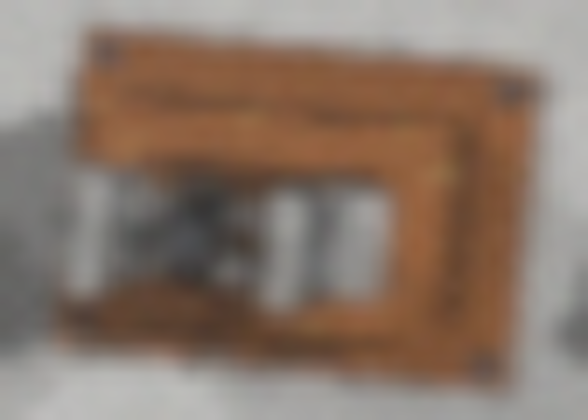

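View pics/ts.png

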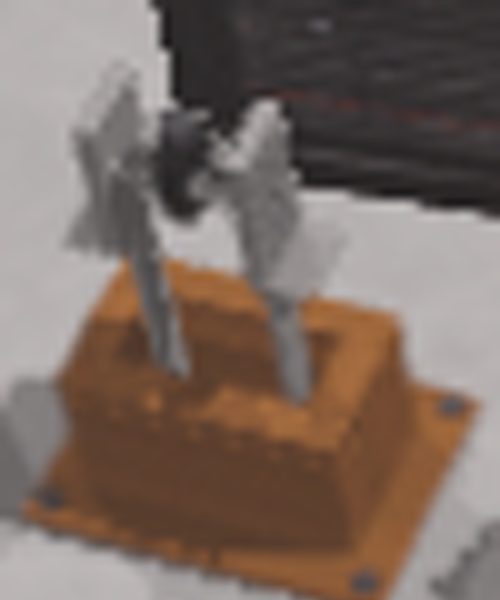

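```bash
cat > go.py <<'E'
import sys
from h import *
# target x y z angle (tool z heading) -> shift mm in tool axes, turn
def go(x,y,z,ang,tilt=True):
    o=r.observe();R=cv2.Rodrigues(o['tool_rot'])[0]
    Rt=np.array([[0,-np.sin(ang),np.cos(ang)],[0,np.cos(ang),np.sin(ang)],[-1,0,0]])
    d=R.T@(np.array([x,y,z])-o['ee_pos'])*1e3
    w=cv2.Rodrigues(R.T@Rt)[0].ravel()
    print('t',round(o['time_s'],2),'pos',(o['ee_pos']*1e3).round(2),'F',o['force'].round(1),'M',o['moment'].round(2),'w',round(o['gripper_width']*1e3,2),'ang',round(np.arctan2(R[1,2],R[0,2]),4))
    print('shift',d.round(1),'turn',w.round(4))
if __name__=='__main__': go(*map(float,sys.argv[1:5]))
E
python3 go.py .4555 .2070 .20 1.504
python3 - <<'E'
from h import *
for n in('top','side'):
    P=cloud(n,np.load(f'pics/{n}0.npy'));d=np.load(f'pics/{n}0.npy')
    m=(d>0)&(P[...,0]>.1)&(P[...,0]<.53)&(P[...,1]>.15)&(P[...,1]<.75)&(P[...,2]>.14)
    Q=P[m]
    print(n,len(Q)); 
    H,xe,ye=np.histogram2d(Q[:,0],Q[:,1],bins=[np.arange(.1,.56,.05),np.arange(.15,.8,.05)]);print(H.astype(int))
E
```

```text
t 0.1 pos [229.86 580.97 207.75] F [-0.5  0.6  0.1] M [ 0.02  0.01 -0.01] w 94.87 ang 1.194
shift [   8.  -347.4 -264.7] turn [-3.1e-01 -9.0e-04 -3.0e-04]
top 9137
[[  0   0   0   0   0   0   0   0   0   0   0   0]
 [  0   0   0   0   0   0   4 265   0   0   0   0]
 [  0   0   0   0   0   0 411 751 144  60   0   0]
 [  0   0   0   0   0   0  71 194 218 242   0   0]
 [  0   0   0   0   0   0   0   0   0   0   0   0]
 [  0   0   0   0   0  71 299 458 431 144   0   0]
 [  0   0   0   0   0 341 361 408 408 352   0   0]
 [  0   0   0   0  21 342 538 421 404 360   0   0]
 [  0   0   0  30 180 201 321 237 226 223   0   0]]
side 7373
[[   0    0    0    0    0    0    0    0    0    0    0    0]
 [   0    0    0    0    0    0    0    0    0    0    0    0]
 [   0    0    0    0    0    0    0    0    0    0    0    0]
 [   0    0    0    0    0    0    0    0    0    0    0    0]
 [   0    0    0    0    0    0    0    0    0    0    0    0]
 [   0    0    0    0    0  176  802  505  198    3    0    0]
 [   0    0    0    0    0  671 1503  285  262  149    3    0]
 [   0    0    0    0   79  745  505   16  156   93    0    0]
 [   0    0    0   49  188  388  270   59  133  124   11    0]]
```

```bash
python3 -m inch '[[[-30,-20,-30,0,0,0],[-60,-60,-60,-0.03,0,0],[-80,-90,-80,-0.06,0,0],[-80,-120,-100,-0.12,0,0],[-80,-150,-120,-0.18,0,0],[-80,-185,-142,-0.24,0,0],[-80,-220,-165,-0.28,0,0],[-80,-250,-190,-0.31,0,0],[-80,-285,-215,-0.31,0,0],[-80,-315,-240,-0.31,0,0]]]' 54 20; python3 go.py .4555 .2070 .15 1.504
```

```text
time_s: 0.93
ee_pos: [0.4334, 0.2436, 0.2882]
tool_rot: [-1.16, 1.24, 1.16]
force: [-0.1, 0.3, -0.8]
gripper_width: 0.0538
t 0.93 pos [433.37 243.62 288.16] F [-0.1  0.3 -0.8] M [0.05 0.01 0.04] w 53.79 ang 1.5043
shift [138.2 -24.5 -35.1] turn [ 0.0003  0.0001 -0.    ]
```

```bash
python3 -m inch '[[[15,-10,-15,0,0,0],[40,-20,-30,0,0,0],[70,-24.5,-35.1,0,0,0],[95,-24.5,-35.1,0,0,0],[108,-24.5,-35.1,0,0,0],[113,-24.5,-35.1,0,0,0],[113,-24.5,-35.1,0,0,0]]]'
python3 - <<'E'
from h import *
for n,s in(('top',(225,270,165,225)),('side',(170,270,130,220))):
    p,d=r.capture(n);np.save(f'pics/{n}1.npy',d);a,b,c,e=s
    k=10 if n=='top' else 6
    cv2.imwrite(f'pics/{n}1.png',cv2.resize(p[a:b,c:e,::-1],None,fx=k,fy=k,interpolation=cv2.INTER_CUBIC))
E
python3 go.py .4555 .2070 .12 1.504
```

```text
time_s: 1.52
ee_pos: [0.4544, 0.2087, 0.1743]
tool_rot: [-1.159, 1.242, 1.161]
force: [1.0, -0.4, 1.2]
gripper_width: 0.054
t 1.62 pos [455.05 209.04 175.91] F [ 0.1 -0.6 -0.3] M [0.03 0.02 0.01] w 53.97 ang 1.5042
shift [55.9 -0.5 -2. ] turn [0.0002 0.0003 0.0007]
```

View pics/top1.png

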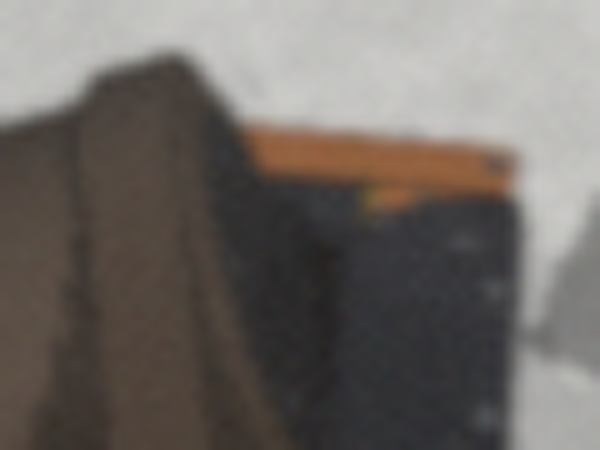

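View pics/side1.png

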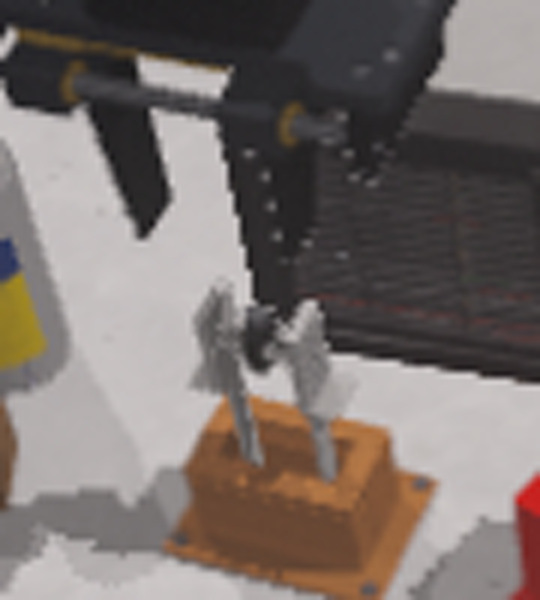

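Run:
```python
from h import *
o=r.observe();R=cv2.Rodrigues(o['tool_rot'])[0]
for z in (-.033,-.027,.027,.033):
  for y in(-.01,.01):
    P=o['ee_pos']+R@[.022,y,z];q=w2px('side',P)[0];print(z,y,P.round(4),((q-[130,170])*6+2.5).round())
def T(p,x=.4555,y=.207,a=-.067):
    c,s=np.cos(a),np.sin(a);return [x+c*p[0]-s*p[1],y+s*p[0]+c*p[1],p[2]+.006]
for p in ((-.011,.022,.13),(.011,.022,.13),(-.011,-.022,.13),(.011,-.022,.13),(-.011,-.032,.086),(-.011,.032,.086),(-.005,.0195,.044),(-.005,-.0195,.044)):
    print(p,((w2px('side',T(p))[0]-[130,170])*6+2.5).round())
```

```text
-0.033 -0.01 [0.4629 0.1755 0.1539] [329. 277.]
-0.033 0.01 [0.4429 0.1768 0.1539] [309. 315.]
-0.027 -0.01 [0.4633 0.1814 0.1539] [315. 274.]
-0.027 0.01 [0.4433 0.1828 0.1539] [294. 312.]
0.027 -0.01 [0.4668 0.2353 0.1539] [186. 247.]
0.027 0.01 [0.4469 0.2367 0.1539] [164. 284.]
0.033 -0.01 [0.4672 0.2413 0.1539] [172. 244.]
0.033 0.01 [0.4473 0.2426 0.1539] [149. 281.]
(-0.011, 0.022, 0.13) [188. 320.]
(0.011, 0.022, 0.13) [212. 279.]
(-0.011, -0.022, 0.13) [293. 343.]
(0.011, -0.022, 0.13) [315. 301.]
(-0.011, -0.032, 0.086) [332. 421.]
(-0.011, 0.032, 0.086) [184. 387.]
(-0.005, 0.0195, 0.044) [236. 447.]
(-0.005, -0.0195, 0.044) [322. 467.]
```

Run:
```python
from h import *
d=np.load('pics/side1.npy');P=cloud('side',d)
for v in range(184,226,3):
    print(v,[ (u,*(P[v,u]*1e3).astype(int)) for u in range(146,188,4) if P[v,u,2]>.12 and P[v,u,0]<.55])
p,_=r.capture('side');cv2.imwrite('pics/side1b.png',cv2.resize(p[165:240,135:215,::-1],None,fx=8,fy=8,interpolation=cv2.INTER_NEAREST))
print(r.observe()['ee_pos'])
```

```text
184 [(146, np.int64(426), np.int64(228), np.int64(275)), (150, np.int64(427), np.int64(220), np.int64(276)), (154, np.int64(428), np.int64(211), np.int64(276)), (170, np.int64(429), np.int64(177), np.int64(282)), (174, np.int64(429), np.int64(168), np.int64(283)), (178, np.int64(431), np.int64(161), np.int64(283)), (182, np.int64(417), np.int64(145), np.int64(298)), (186, np.int64(416), np.int64(137), np.int64(301))]
187 [(146, np.int64(445), np.int64(242), np.int64(247)), (150, np.int64(453), np.int64(237), np.int64(241)), (154, np.int64(424), np.int64(210), np.int64(272)), (158, np.int64(422), np.int64(200), np.int64(275)), (162, np.int64(424), np.int64(193), np.int64(275)), (166, np.int64(418), np.int64(181), np.int64(283)), (170, np.int64(420), np.int64(173), np.int64(282)), (174, np.int64(422), np.int64(166), np.int64(282)), (178, np.int64(424), np.int64(158), np.int64(281)), (182, np.int64(442), np.int64(158), np.int64(265)), (186, np.int64(414), np.int64(137), np.int64(294))]
190 [(146, np.int64(445), np.int64(244), np.int64(238)), (150, np.int64(449), np.int64(237), np.int64(
[... 1892 characters left out ...]
nt64(194))]
208 [(154, np.int64(447), np.int64(238), np.int64(182)), (178, np.int64(440), np.int64(176), np.int64(202)), (182, np.int64(458), np.int64(175), np.int64(184))]
211 [(178, np.int64(440), np.int64(177), np.int64(192))]
214 [(178, np.int64(438), np.int64(177), np.int64(185))]
217 [(166, np.int64(465), np.int64(224), np.int64(135))]
220 [(166, np.int64(459), np.int64(222), np.int64(132)), (182, np.int64(466), np.int64(185), np.int64(133))]
223 [(162, np.int64(447), np.int64(227), np.int64(134)), (166, np.int64(455), np.int64(222), np.int64(126)), (174, np.int64(455), np.int64(201), np.int64(131)), (182, np.int64(459), np.int64(183), np.int64(130))]
[0.45519064 0.20911287 0.17620513]
```

View pics/side1b.png

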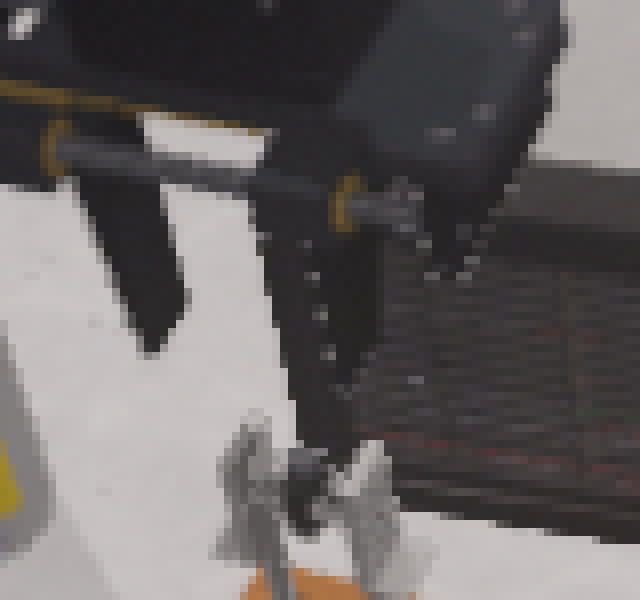

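Run:
```python
from h import *
d=np.load('pics/side1.npy');P=cloud('side',d)
print('cam',-cam('side')[2][:3,:3].T@cam('side')[2][:3,3])
for v in range(202,226,2):
    print(v,[int(P[v,u,2]*1e3) if d[v,u]>0 else None for u in range(148,188,2)])
d=np.load('pics/top1.npy');P=cloud('top',d)
for v in range(236,262,2):
    print(v,[int(P[v,u,2]*1e3) if d[v,u]>0 else None for u in range(176,224,2)])
```

```text
cam [-0.04789739 -0.0775371   0.75547809]
202 [-2, 203, 202, 196, 191, 183, -2, 0, -1, 0, -3, 109, 105, 110, 220, 221, 213, 204, 107, 101]
204 [-1, 197, 197, 195, 186, -2, -2, -1, -1, 0, 0, 101, 101, 101, 214, 213, 207, 198, 102, 98]
206 [-3, -2, 193, 188, 182, -1, 0, -2, 0, 0, 0, 93, 92, 91, 207, 207, 203, 191, 92, 87]
208 [-1, -1, 186, 182, -1, -1, -2, 0, -3, -2, 0, 84, 88, 85, 202, 202, 197, 184, 87, 86]
210 [-1, -3, -2, 0, 0, -1, 0, 0, 1, -1, -1, 76, 80, 74, 79, 193, 187, 80, 80, None]
212 [-1, -2, -1, -1, 1, 0, -1, 0, 0, 1, 0, -1, 71, 71, 71, 189, 61, 74, 72, 77]
214 [-4, -1, -1, -1, -1, 0, 0, 0, -2, -1, -2, 0, 64, 63, 65, 185, 52, 55, 64, 65]
216 [0, 0, -2, 0, -3, 0, -5, -1, -4, -2, -2, -2, 53, 55, 55, 54, 52, 45, 49, 60]
218 [0, 0, -1, -2, -2, -4, -1, -1, -2, 135, 130, -3, 45, 49, 47, 49, 45, 44, 39, 41]
220 [-1, -2, -1, -3, -1, 0, -2, 0, 135, 132, 125, -2, -3, 40, 37, 39, 37, 133, 36, 33]
222 [-1, -3, -1, -3, 1, 1, -1, -3, 133, 129, 120, 0, 134, 134, 31, 33, 135, 133, 31, 33]
224 [0, 0, -2, -2, -2, -1, -2, 130, 132, 125, 120, 120, 132, 128, 122, 24, 135, 129, 25, 26]
236 [481
[... 773 characters left out ...]
, 494, 490, 480, 467, 450, 431, 335, 317, 294, 302, 300, 302, 300, 298, 303, 300, 298, -4, -1, -4]
252 [502, 503, 503, 506, 498, 492, 487, 472, 456, 439, 341, 316, 300, 301, 297, 301, 305, 302, 296, 298, 297, -1, -1, -3]
254 [505, 508, 506, 509, 505, 492, 486, 477, 463, 444, 339, 312, 303, 302, 301, 301, 297, 301, 300, 301, 295, -2, 0, -3]
256 [506, 509, 512, 509, 508, 494, 488, 480, 467, 446, 424, 309, 297, 299, 295, 303, 299, 303, 297, 299, 290, 0, 0, 0]
258 [511, 511, 516, 511, 512, 497, 489, 484, 471, 455, 435, 309, 296, 301, 299, 298, 300, 302, 301, 298, -5, -4, 0, -4]
260 [512, 513, 515, 517, 516, 502, 490, 486, 474, 460, 441, 305, 301, 302, 300, 298, 299, 304, 298, 297, 0, -4, -4, -3]
```

```bash
python3 -m inch '[[[10,-0.5,-1,0,0,0],[25,-0.5,-1,0,0,0],[35,-0.5,-1,0,0,0],[42,-0.5,-1,0,0,0],[46,-0.5,-1,0,0,0],[48,-0.5,-1,0,0,0],[50,-0.5,-1,0,0,0],[50,-0.5,-1,0,0,0]]]';python3 go.py .4555 .2070 .12 1.504
python3 - <<'E'
from h import *
p,_=r.capture('side');cv2.imwrite('pics/side2.png',cv2.resize(p[165:255,135:215,::-1],None,fx=6,fy=6,interpolation=cv2.INTER_NEAREST))
E
```

```text
time_s: 2.33
ee_pos: [0.4553, 0.2078, 0.1253]
tool_rot: [-1.16, 1.24, 1.16]
force: [0.1, -0.7, -1.2]
gripper_width: 0.0538
t 2.33 pos [455.3  207.84 125.31] F [ 0.1 -0.7 -1.2] M [0.06 0.04 0.04] w 53.76 ang 1.504
shift [ 5.3 -0.3 -0.8] turn [0.     0.0001 0.0002]
```

View pics/side2.png

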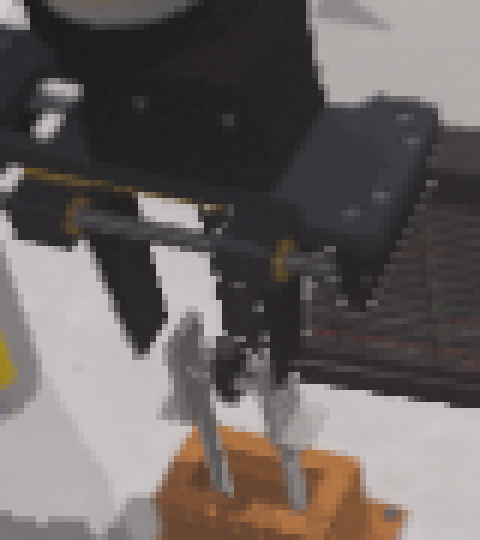

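```bash
python3 -m inch '[[[2,-0.3,-0.4,0,0,0],[4,-0.3,-0.4,0,0,0],[6,-0.3,-0.4,0,0,0],[7,-0.3,-0.4,0,0,0],[7.5,-0.3,-0.4,0,0,0],[8,-0.3,-0.4,0,0,0],[8,-0.3,-0.4,0,0,0]]]';python3 go.py .4555 .2070 .116 1.504
```

```text
time_s: 2.97
ee_pos: [0.4555, 0.2074, 0.1172]
tool_rot: [-1.16, 1.24, 1.16]
force: [0.5, -0.3, -0.4]
gripper_width: 0.054
t 2.97 pos [455.47 207.37 117.18] F [ 0.5 -0.3 -0.4] M [0.04 0.04 0.01] w 54.02 ang 1.5039
shift [ 1.2 -0.  -0.4] turn [-0.0001  0.0001 -0.    ]
```

```bash
python3 -m inch '[[[0.5,0,0,0,0,0],[1,0,0,0,0,0],[1.5,0,0,0,0,0],[2,0,0,0,0,0],[2,0,0,0,0,0]]]';python3 go.py .4555 .2070 .116 1.504
```

```text
time_s: 3.38
ee_pos: [0.4554, 0.2074, 0.1151]
tool_rot: [-1.16, 1.24, 1.16]
force: [-0.1, -0.2, 0.4]
gripper_width: 0.0541
t 3.38 pos [455.44 207.38 115.15] F [-0.1 -0.2  0.4] M [ 0.09 -0.02  0.02] w 54.06 ang 1.504
shift [-0.9 -0.1 -0.4] turn [ 0.      0.     -0.0001]
```

```bash
python3 -m inch '[[[0.5,0,0,0,0,0],[1,0,0,0,0,0],[1.5,0,0,0,0,0],[2,0,0,0,0,0],[2.5,0,0,0,0,0],[2.5,0,0,0,0,0]]]';python3 -c "
from h import *
p,_=r.capture('side');cv2.imwrite('pics/side3.png',cv2.resize(p[185:255,145:215,::-1],None,fx=8,fy=8,interpolation=cv2.INTER_CUBIC))"; python3 go.py .4555 .2070 .116 1.504
```

```text
time_s: 3.88
ee_pos: [0.4555, 0.2074, 0.1126]
tool_rot: [-1.16, 1.24, 1.16]
force: [-0.9, 0.3, -0.0]
gripper_width: 0.0542
t 3.93 pos [455.47 207.39 112.69] F [0.4 0.2 0.4] M [ 0.05  0.01 -0.03] w 54.3 ang 1.504
shift [-3.3 -0.1 -0.4] turn [-0.      0.0001 -0.    ]
```

View pics/side3.png

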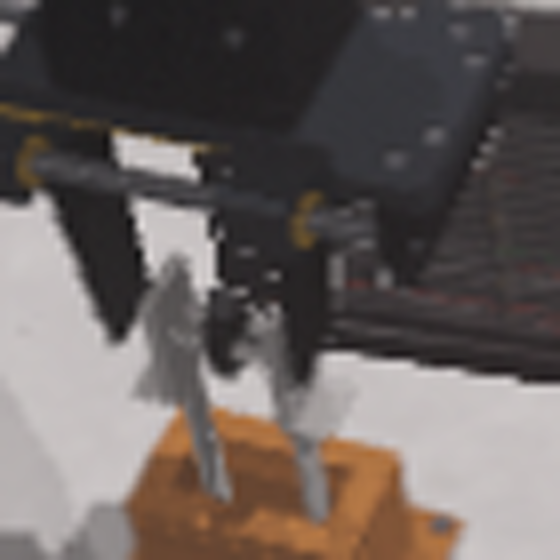

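```bash
python3 -m inch '[[[1,0,0,0,0,0],[2,0,0,0,0,0],[3,0,0,0,0,0],[4,0,0,0,0,0],[5,0,0,0,0,0],[6,0,0,0,0,0],[7,0,0,0,0,0],[8,0,0,0,0,0],[9,0,0,0,0,0],[10,0,0,0,0,0]]]'; python3 go.py .4555 .2070 .116 1.504
```

```text
time_s: 4.77
ee_pos: [0.4555, 0.2074, 0.1026]
tool_rot: [-1.16, 1.24, 1.16]
force: [-0.6, -0.2, 0.9]
gripper_width: 0.0541
t 4.77 pos [455.46 207.38 102.63] F [-0.6 -0.2  0.9] M [ 0.04  0.01 -0.05] w 54.1 ang 1.504
shift [-13.4  -0.1  -0.4] turn [-0.      0.0001 -0.    ]
```

```bash
python3 -m inch '[[[1,0,0,0,0,0],[2,0,0,0,0,0],[3,0,0,0,0,0],[4,0,0,0,0,0],[5,0,0,0,0,0],[5,0,0,0,0,0]]]'; python3 -m inch '[[[0.5,0,0,0,0,0],[1,0,0,0,0,0],[1.5,0,0,0,0,0],[2,0,0,0,0,0],[2.5,0,0,0,0,0],[2.5,0,0,0,0,0]]]'; python3 -c "
from h import *
p,_=r.capture('side');cv2.imwrite('pics/side4.png',cv2.resize(p[185:255,145:215,::-1],None,fx=8,fy=8,interpolation=cv2.INTER_CUBIC))"; python3 go.py .4555 .2070 .116 1.504
```

```text
time_s: 5.27
ee_pos: [0.4554, 0.2073, 0.0976]
tool_rot: [-1.16, 1.24, 1.16]
force: [0.6, -0.1, -0.0]
gripper_width: 0.054
time_s: 5.77
ee_pos: [0.4555, 0.2074, 0.0952]
tool_rot: [-1.16, 1.24, 1.16]
force: [0.9, 0.3, 0.4]
gripper_width: 0.0537
t 5.82 pos [455.44 207.37  95.2 ] F [ 0.1  0.  -0.4] M [ 0.04 -0.08  0.03] w 53.62 ang 1.504
shift [-20.8  -0.1  -0.4] turn [-0.      0.     -0.0001]
```

View pics/side4.png

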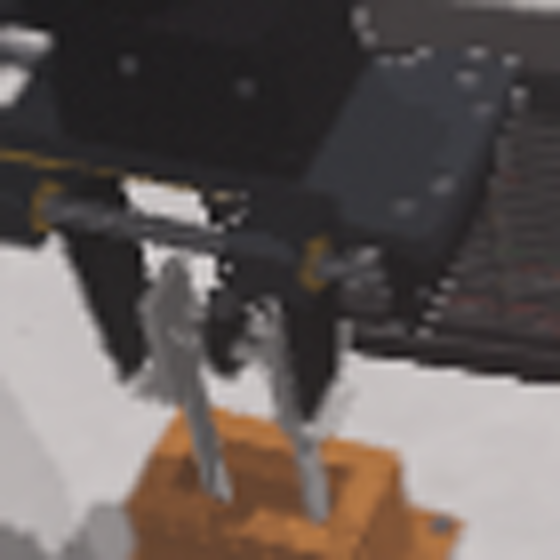

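```bash
python3 -m inch '[[[0.5,0,0,0,0,0],[1,0,0,0,0,0],[1.5,0,0,0,0,0],[2,0,0,0,0,0],[2,0,0,0,0,0]]]'; python3 -m inch '[[[0.4,0,0,0,0,0],[0.8,0,0,0,0,0],[1.2,0,0,0,0,0],[1.6,0,0,0,0,0],[1.6,0,0,0,0,0]]]';  python3 go.py .4555 .2070 .116 1.504
```

```text
time_s: 6.23
ee_pos: [0.4554, 0.2074, 0.0932]
tool_rot: [-1.16, 1.24, 1.16]
force: [0.5, -0.1, -0.1]
gripper_width: 0.0544
time_s: 6.65
ee_pos: [0.4554, 0.2074, 0.0916]
tool_rot: [-1.16, 1.24, 1.16]
force: [0.4, 0.1, -0.3]
gripper_width: 0.0536
t 6.65 pos [455.44 207.38  91.56] F [ 0.4  0.1 -0.3] M [ 0.03  0.02 -0.04] w 53.59 ang 1.504
shift [-24.4  -0.1  -0.4] turn [ 0.      0.     -0.0001]
```

```bash
python3 -m inch '[[[0.4,0,0,0,0,0],[0.8,0,0,0,0,0],[1.2,0,0,0,0,0],[1.6,0,0,0,0,0],[1.6,0,0,0,0,0]]]'; python3 -m inch '[[[0.4,0,0,0,0,0],[0.8,0,0,0,0,0],[1.2,0,0,0,0,0],[1.6,0,0,0,0,0],[1.6,0,0,0,0,0]]]';  python3 -c "
from h import *
p,_=r.capture('side');cv2.imwrite('pics/side5.png',cv2.resize(p[185:255,145:215,::-1],None,fx=8,fy=8,interpolation=cv2.INTER_CUBIC))"; python3 go.py .4555 .2070 .116 1.504
```

```text
time_s: 7.07
ee_pos: [0.4554, 0.2074, 0.09]
tool_rot: [-1.16, 1.24, 1.16]
force: [-0.6, -0.8, -0.3]
gripper_width: 0.0542
time_s: 7.48
ee_pos: [0.4555, 0.2074, 0.0884]
tool_rot: [-1.16, 1.24, 1.16]
force: [0.2, -0.2, -0.9]
gripper_width: 0.0538
t 7.53 pos [455.47 207.37  88.38] F [-0.6  0.9 -0.7] M [ 0.03  0.   -0.03] w 54.22 ang 1.504
shift [-27.6  -0.1  -0.4] turn [-0.      0.0001 -0.0001]
```

View pics/side5.png

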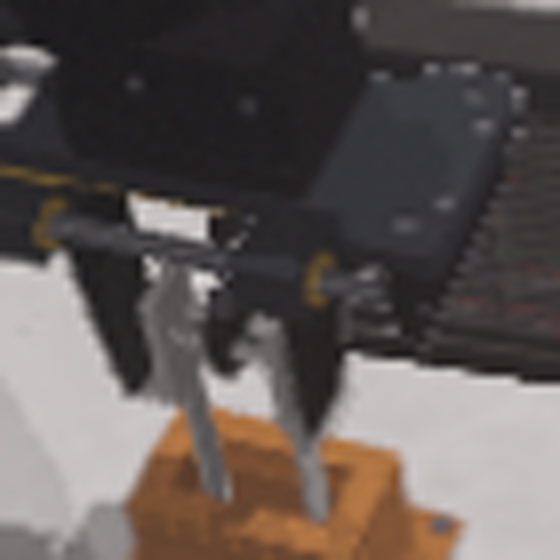

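Run:
```python
from h import *
p,d=r.capture('side');P=cloud('side',d)
for v in range(216,242,2):
    print(v,[tuple((P[v,u]*1e3).astype(int)) if .06<P[v,u,2]<.2 else 0 for u in range(156,190,2)])
```

```text
216 [(np.int64(445), np.int64(237), np.int64(158)), (np.int64(452), np.int64(236), np.int64(150)), (np.int64(424), np.int64(214), np.int64(185)), (np.int64(424), np.int64(209), np.int64(186)), (np.int64(424), np.int64(204), np.int64(187)), (np.int64(424), np.int64(199), np.int64(188)), (np.int64(425), np.int64(195), np.int64(188)), (np.int64(427), np.int64(192), np.int64(187)), (np.int64(426), np.int64(186), np.int64(190)), (np.int64(420), np.int64(178), np.int64(197)), (np.int64(424), np.int64(175), np.int64(194)), (np.int64(424), np.int64(171), np.int64(195)), (np.int64(425), np.int64(167), np.int64(195)), (np.int64(425), np.int64(162), np.int64(195)), (np.int64(426), np.int64(158), np.int64(195)), (np.int64(432), np.int64(157), np.int64(189)), 0]
218 [(np.int64(445), np.int64(238), np.int64(151)), (np.int64(448), np.int64(235), np.int64(149)), (np.int64(457), np.int64(236), np.int64(138)), (np.int64(461), np.int64(232), np.int64(135)), 0, (np.int64(463), np.int64(224), np.int64(134)), (np.int64(468), np.int64(221), np.int64(130)), (np.int64(424), np.int64(191), np.int64(184)), (np
[... 6073 characters left out ...]
 0, 0, 0, 0, (np.int64(444), np.int64(187), np.int64(100)), (np.int64(448), np.int64(184), np.int64(96)), (np.int64(442), np.int64(176), np.int64(105)), (np.int64(450), np.int64(175), np.int64(95)), 0]
238 [0, 0, 0, 0, 0, 0, (np.int64(452), np.int64(225), np.int64(73)), (np.int64(457), np.int64(222), np.int64(68)), 0, 0, 0, 0, (np.int64(444), np.int64(188), np.int64(92)), (np.int64(445), np.int64(184), np.int64(92)), (np.int64(441), np.int64(177), np.int64(98)), (np.int64(448), np.int64(175), np.int64(91)), 0]
240 [0, 0, 0, 0, 0, 0, 0, (np.int64(453), np.int64(222), np.int64(65)), 0, 0, 0, 0, 0, (np.int64(448), np.int64(186), np.int64(80)), (np.int64(457), np.int64(186), np.int64(69)), 0, 0]
```

```bash
python3 -m inch '[[[0.4,0,0,0,0,0],[0.8,0,0,0,0,0],[1.2,0,0,0,0,0],[1.2,0,0,0,0,0]]]'; python3 -m inch '[[[0.4,0,0,0,0,0],[0.8,0,0,0,0,0],[1.2,0,0,0,0,0],[1.2,0,0,0,0,0]]]';   python3 go.py .4555 .2070 .116 1.504
```

```text
time_s: 7.92
ee_pos: [0.4559, 0.2074, 0.0878]
tool_rot: [-1.16, 1.239, 1.159]
force: [-0.3, -0.8, 7.4]
gripper_width: 0.0539
time_s: 8.25
ee_pos: [0.4566, 0.2075, 0.0876]
tool_rot: [-1.161, 1.237, 1.158]
force: [-1.6, -2.3, 20.3]
gripper_width: 0.0538
t 8.25 pos [456.58 207.51  87.61] F [-1.6 -2.3 20.3] M [-0.66  0.36 -0.04] w 53.82 ang 1.5043
shift [-28.4   1.   -0.6] turn [0.0003 0.0009 0.0032]
```

```bash
python3 -m inch '[[[-0.8,0,0,0,0,0],[-1.8,0,0,0,0,0],[-1.8,0,0,0,0,0]]]'; python3 -m inch '[[[0,0,0,0,0,0],[0,0,0,0,0,0],[0,0,0,0,0,0],[0,0,0,0,0,0],[0,0,0,0,0,0],[0,0,0,0,0,0]]]' 34 20;   python3 go.py .4555 .2070 .116 1.504
```

```text
time_s: 8.5
ee_pos: [0.4555, 0.2074, 0.088]
tool_rot: [-1.16, 1.24, 1.16]
force: [-0.3, -0.4, -0.2]
gripper_width: 0.054
time_s: 9.0
ee_pos: [0.4556, 0.2074, 0.0879]
tool_rot: [-1.16, 1.24, 1.16]
force: [-0.2, -0.8, 3.9]
gripper_width: 0.034
t 9.0 pos [455.61 207.41  87.89] F [-0.2 -0.8  3.9] M [-0.01 -0.04  0.03] w 33.97 ang 1.504
shift [-28.1   0.1  -0.4] turn [0.     0.0002 0.0003]
```

```bash
python3 -m inch '[[[-2,0,0,0,0,0],[-6,0,0,0,0,0],[-12,0,0,0,0,0],[-20,0,0,0,0,0],[-30,0,0,0,0,0],[-42,0,0,0,0,0],[-54,0,0,0,0,0],[-65,0,0,0,0,0],[-75,0,0,0,0,0],[-85,0,0,0,0,0]]]';  python3 -m inch '[[[-4,0,0,0,0,0],[-5,0,0,0,0,0],[-5,0,0,0,0,0]]]'; python3 -c "
from h import *
p,d=r.capture('side');cv2.imwrite('pics/side6.png',cv2.resize(p[155:255,125:225,::-1],None,fx=6,fy=6,interpolation=cv2.INTER_CUBIC))"; python3 go.py .448 -.0875 .174 1.286
```

```text
time_s: 9.83
ee_pos: [0.4555, 0.2074, 0.1742]
tool_rot: [-1.16, 1.239, 1.16]
force: [0.5, -0.3, -1.6]
gripper_width: 0.0341
time_s: 10.08
ee_pos: [0.4554, 0.2074, 0.178]
tool_rot: [-1.16, 1.24, 1.16]
force: [0.3, -0.3, -1.5]
gripper_width: 0.0341
t 10.13 pos [455.31 207.33 177.61] F [ 0.5 -0.4 -1.8] M [0.03 0.01 0.01] w 34.25 ang 1.504
shift [   3.6  -12.4 -294.7] turn [ 2.18e-01 -1.00e-04 -3.00e-04]
```

View pics/side6.png

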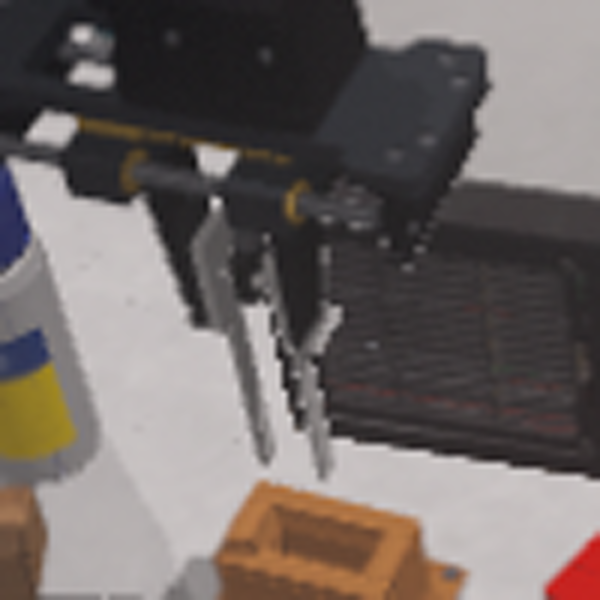

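```bash
python3 -m inch '[[[0,0,-6,0,0,0],[0,-1,-22,0.01,0,0],[0,-2,-48,0.03,0,0],[0,-3,-80,0.05,0,0],[0,-4,-114,0.08,0,0],[0,-6,-150,0.11,0,0],[0,-8,-184,0.14,0,0],[0,-9,-216,0.17,0,0],[0,-10,-244,0.19,0,0],[0,-11,-266,0.21,0,0]]]';  python3 -m inch '[[[0,0,-14,0.008,0,0],[0,0,-22,0.008,0,0],[0,0,-27,0.008,0,0],[0,0,-28.7,0.008,0,0],[0,0,-28.7,0.008,0,0]]]'; python3 go.py .448 -.0875 .174 1.286
```

```text
time_s: 10.97
ee_pos: [0.448, -0.061, 0.1774]
tool_rot: [-1.001, 1.329, 1.002]
force: [-0.1, 0.1, -1.1]
gripper_width: 0.0342
time_s: 11.38
ee_pos: [0.4408, -0.0862, 0.1777]
tool_rot: [-0.997, 1.33, 0.997]
force: [0.4, -0.5, -1.1]
gripper_width: 0.0339
t 11.38 pos [440.76 -86.17 177.71] F [ 0.4 -0.5 -1.1] M [-0.02 -0.04 -0.03] w 33.88 ang 1.2863
shift [ 3.7 -7.3  0.8] turn [ 0.0003  0.0002 -0.0003]
```

```bash
python3 -m inch '[[[3,-3,0.5,0,0,0],[8,-6,0.8,0,0,0],[13,-7.3,0.8,0,0,0],[17,-7.3,0.8,0,0,0],[20,-7.3,0.8,0,0,0],[20,-7.3,0.8,0,0,0],[20,-7.3,0.8,0,0,0]]]'
python3 - <<'E'
from h import *
for n,s in(('top',(225,275,270,330)),('side',(215,290,255,335))):
    p,d=r.capture(n);np.save(f'pics/{n}7rgb.npy',p);np.save(f'pics/{n}7d.npy',d);a,b,c,e=s
    k=10 if n=='top' else 8
    cv2.imwrite(f'pics/{n}7.png',cv2.resize(p[a:b,c:e,::-1],None,fx=k,fy=k,interpolation=cv2.INTER_CUBIC))
E
python3 go.py .448 -.0875 .158 1.286
```

```text
time_s: 11.97
ee_pos: [0.448, -0.0875, 0.1576]
tool_rot: [-0.997, 1.331, 0.997]
force: [-0.6, 0.2, -1.3]
gripper_width: 0.0341
t 12.07 pos [448.1  -87.65 157.92] F [ 0.3  0.2 -2.1] M [ 0.02 -0.05 -0.  ] w 34.06 ang 1.286
shift [-0.1  0.1  0.1] turn [0.     0.0001 0.0001]
```

View pics/side7.png

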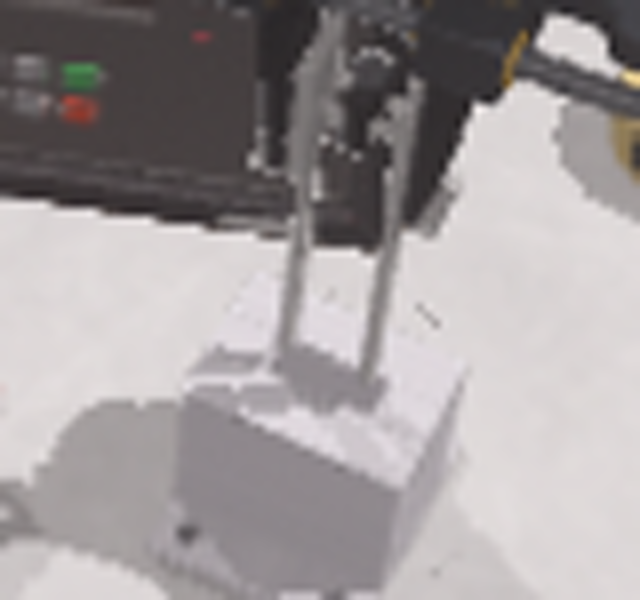

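View pics/top7.png

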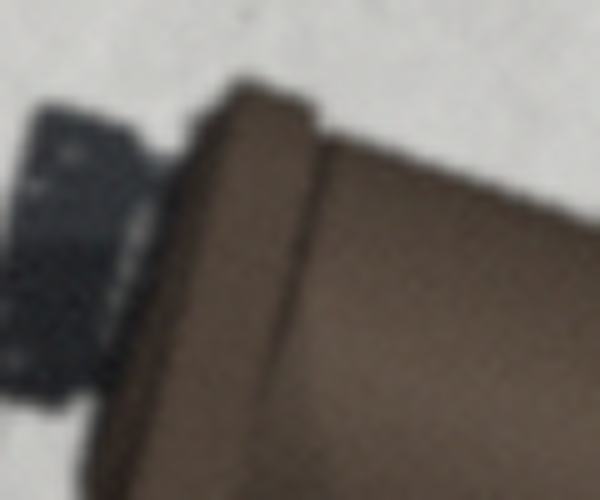

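```bash
cat > ov.py <<'E'
from fit import *
def box(cx,cy,w,l,z0,z1):
    E=[]
    for z in(z0,z1): E+=[(a+[cx,cy,0],b+[cx,cy,0]) for a,b in loop(w,l,z)]
    E+=[(np.array([cx+sx*w/2,cy+sy*l/2,z0]),np.array([cx+sx*w/2,cy+sy*l/2,z1])) for sx in(-1,1) for sy in(-1,1)]
    return E
def overlay(img,n,items,crop,k,out):
    a,b,c,e=crop
    I=cv2.resize(img[a:b,c:e,::-1],None,fx=k,fy=k,interpolation=cv2.INTER_CUBIC)
    for edges,(x,y,z,yaw),col in items:
        cc,s=np.cos(yaw),np.sin(yaw);R=np.array([[cc,-s,0],[s,cc,0],[0,0,1]])
        for p,q in edges:
            Q=w2px(n,np.array([R@p,R@q])+[x,y,z]);Q=((Q-[c,a]+.5)*k-.5)
            cv2.line(I,tuple(int(v) for v in Q[0]),tuple(int(v) for v in Q[1]),col,1)
    cv2.imwrite(out,I)
def legs(half_out): return box(0,half_out-.00175,.01,.0035,0,.08)+box(0,-half_out+.00175,.01,.0035,0,.08)
E
python3 - <<'E'
from ov import *
I=np.load('pics/side7rgb.npy')
mouth=loop(.013,.034,.066)+loop(.05,.07,.066)
overlay(I,'side',[(mouth,(.4481,-.0877,0,-.2975),(0,200,0)),(legs(.0145),(.4481,-.0876,.158-.0819,1.286-np.pi/2),(0,0,255))],(215,290,255,335),9,'pics/ov7.png')
M['p2']=loop(.013,.034,.066)+loop(.05,.07,.066)
for nm in('side0rgb','side7rgb'):
  for m in('pocket',):
    print(nm,fit(m,(.449,-.088,-.28),{'side':np.load(f'pics/{nm}.npy')},(1,.7)))
E
```

```text
side0rgb (np.float32(-91.053185), array([ 0.45058521, -0.08860811, -0.3816266 ]))
side7rgb (np.float32(-90.446884), array([ 0.4488921 , -0.08774599, -0.30641288]))
```

View pics/ov7.png

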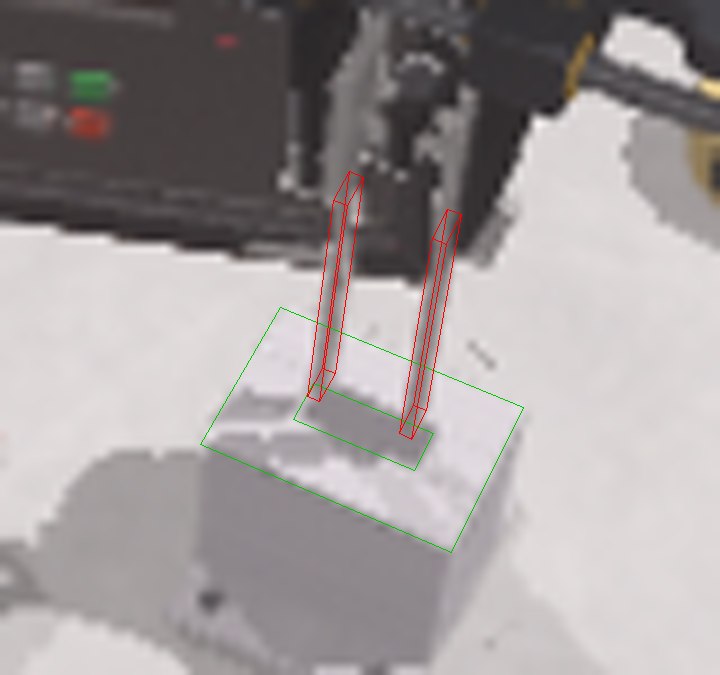

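```bash
python3 -m inch '[[[3,-0.4,0,0.01,0,0],[6,-0.4,0,0.01,0,0],[8,-0.4,0,0.01,0,0],[9,-0.4,0,0.01,0,0],[9,-0.4,0,0.01,0,0]]]'; python3 -m inch '[[[0.7,0,0,0,0,0],[1.4,0,0,0,0,0],[2.1,0,0,0,0,0],[2.8,0,0,0,0,0],[2.8,0,0,0,0,0]]]'; python3 go.py .4485 -.0877 .158 1.276
```

```text
time_s: 12.48
ee_pos: [0.4483, -0.0877, 0.1485]
tool_rot: [-0.989, 1.335, 0.99]
force: [0.0, -0.3, -0.6]
gripper_width: 0.0341
time_s: 12.9
ee_pos: [0.4484, -0.0877, 0.1459]
tool_rot: [-0.989, 1.334, 0.989]
force: [-0.5, -0.0, -1.5]
gripper_width: 0.0337
t 12.9 pos [448.42 -87.74 145.91] F [-0.5 -0.  -1.5] M [ 0.01  0.   -0.  ] w 33.75 ang 1.276
shift [-12.1  -0.1   0.1] turn [-0.      0.0001 -0.0001]
```

```bash
python3 -m inch '[[[0.7,0,0,0,0,0],[1.4,0,0,0,0,0],[2.1,0,0,0,0,0],[2.8,0,0,0,0,0],[3.5,0,0,0,0,0],[3.5,0,0,0,0,0]]]'; python3 go.py .4485 -.0877 .158 1.276
```

```text
time_s: 13.4
ee_pos: [0.4484, -0.0878, 0.1424]
tool_rot: [-0.989, 1.334, 0.989]
force: [0.3, -0.7, -2.4]
gripper_width: 0.0339
t 13.4 pos [448.44 -87.75 142.4 ] F [ 0.3 -0.7 -2.4] M [-0.07  0.   -0.03] w 33.94 ang 1.276
shift [-15.6  -0.    0.1] turn [-0.      0.0001 -0.0001]
```

```bash
python3 -m inch '[[[1.5,0,0,0,0,0],[3,0,0,0,0,0],[4.5,0,0,0,0,0],[6,0,0,0,0,0],[7.5,0,0,0,0,0],[9,0,0,0,0,0],[10,0,0,0,0,0],[10,0,0,0,0,0]]]'; python3 go.py .4485 -.0877 .158 1.276
```

```text
time_s: 14.07
ee_pos: [0.4484, -0.0877, 0.1323]
tool_rot: [-0.989, 1.334, 0.99]
force: [-0.8, 0.8, -0.2]
gripper_width: 0.0342
t 14.07 pos [448.39 -87.74 132.29] F [-0.8  0.8 -0.2] M [-0.02 -0.01 -0.02] w 34.16 ang 1.276
shift [-25.7  -0.1   0.1] turn [-0.      0.0001 -0.0003]
```

```bash
python3 -c "
from h import *
p,d=r.capture('side');cv2.imwrite('pics/side8.png',cv2.resize(p[215:290,255:335,::-1],None,fx=7,fy=7,interpolation=cv2.INTER_CUBIC))"; python3 -m inch '[[[1.5,0,0,0,0,0],[3,0,0,0,0,0],[5,0,0,0,0,0],[7,0,0,0,0,0],[9,0,0,0,0,0],[11,0,0,0,0,0],[13,0,0,0,0,0],[14.5,0,0,0,0,0],[15,0,0,0,0,0],[15,0,0,0,0,0]]]'; python3 go.py .4485 -.0877 .158 1.276
```

```text
time_s: 14.95
ee_pos: [0.4484, -0.0877, 0.1174]
tool_rot: [-0.989, 1.334, 0.99]
force: [-0.4, -0.1, -1.8]
gripper_width: 0.0341
t 14.95 pos [448.45 -87.75 117.36] F [-0.4 -0.1 -1.8] M [ 0.01 -0.01  0.05] w 34.12 ang 1.276
shift [-40.6  -0.    0.1] turn [ 0.      0.0001 -0.0002]
```

View pics/side8.png

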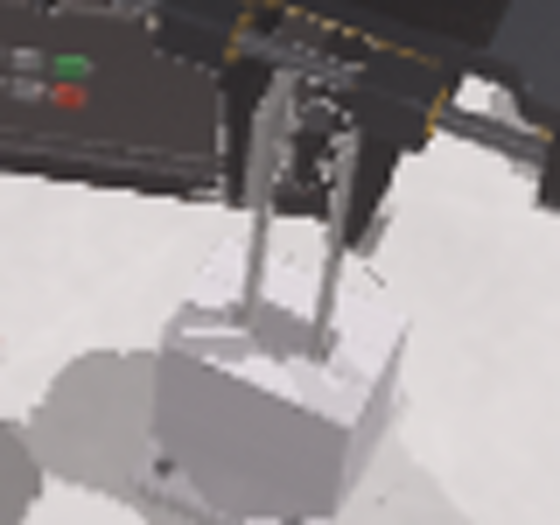

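```bash
python3 -m inch '[[[1.5,0,0,0,0,0],[3,0,0,0,0,0],[4.5,0,0,0,0,0],[6,0,0,0,0,0],[7.5,0,0,0,0,0],[9,0,0,0,0,0],[10.5,0,0,0,0,0],[12,0,0,0,0,0],[12.5,0,0,0,0,0]]]'; python3 -m inch '[[[1.2,0,0,0,0,0],[2.4,0,0,0,0,0],[3.6,0,0,0,0,0],[4.8,0,0,0,0,0],[6,0,0,0,0,0],[7.2,0,0,0,0,0],[8.4,0,0,0,0,0],[9,0,0,0,0,0],[9,0,0,0,0,0]]]'; python3 go.py .4485 -.0877 .158 1.276
```

```text
time_s: 15.7
ee_pos: [0.4484, -0.0877, 0.1048]
tool_rot: [-0.989, 1.334, 0.99]
force: [-0.5, 0.3, -0.6]
gripper_width: 0.034
time_s: 16.45
ee_pos: [0.4484, -0.0877, 0.0959]
tool_rot: [-0.989, 1.334, 0.99]
force: [0.2, -0.1, -0.6]
gripper_width: 0.0341
t 16.45 pos [448.42 -87.74  95.88] F [ 0.2 -0.1 -0.6] M [-0.04 -0.    0.02] w 34.15 ang 1.276
shift [-62.1  -0.    0.1] turn [-0.      0.0001 -0.0002]
```

```bash
python3 -m inch '[[[0.7,0,0,0,0,0],[1.4,0,0,0,0,0],[2.1,0,0,0,0,0],[2.8,0,0,0,0,0],[3.5,0,0,0,0,0],[3.5,0,0,0,0,0]]]'; python3 go.py .4485 -.0877 .158 1.276; python3 -m inch '[[[0,0,0,0,0,0],[0,0,0,0,0,0],[0,0,0,0,0,0]]]' 28 20;python3 -m inch '[[[0,0,0,0,0,0],[0,0,0,0,0,0],[0,0,0,0,0,0]]]' 25 20; python3 go.py .4485 -.0877 .158 1.276
```

```text
time_s: 16.95
ee_pos: [0.4484, -0.0877, 0.0924]
tool_rot: [-0.989, 1.334, 0.989]
force: [0.2, 0.1, -1.3]
gripper_width: 0.0339
t 16.95 pos [448.43 -87.75  92.38] F [ 0.2  0.1 -1.3] M [-0.03 -0.02 -0.01] w 33.88 ang 1.276
shift [-65.6  -0.    0.1] turn [-0.      0.0001 -0.0002]
time_s: 17.2
ee_pos: [0.4485, -0.0878, 0.0925]
tool_rot: [-0.989, 1.334, 0.989]
force: [0.4, -0.8, -1.1]
gripper_width: 0.0286
time_s: 17.45
ee_pos: [0.4485, -0.0878, 0.0925]
tool_rot: [-0.989, 1.334, 0.989]
force: [-0.9, -0.3, -0.9]
gripper_width: 0.0253
t 17.45 pos [448.48 -87.76  92.53] F [-0.9 -0.3 -0.9] M [-0.06  0.03  0.01] w 25.29 ang 1.276
shift [-65.5  -0.    0.1] turn [0.     0.0001 0.0001]
```

```bash
python3 -m inch '[[[0,0,0,0,0,0],[0,0,0,0,0,0],[0,0,0,0,0,0],[0,0,0,0,0,0]]]' 22 20;python3 -m inch '[[[0,0,0,0,0,0],[0,0,0,0,0,0],[0,0,0,0,0,0]]]' 20 21; python3 go.py .4485 -.0877 .158 1.276
```

```text
time_s: 17.78
ee_pos: [0.4485, -0.0879, 0.0926]
tool_rot: [-0.99, 1.334, 0.989]
force: [-0.9, -3.0, -0.8]
gripper_width: 0.0226
time_s: 18.03
ee_pos: [0.4485, -0.0878, 0.0925]
tool_rot: [-0.99, 1.334, 0.989]
force: [-0.9, -4.0, -0.4]
gripper_width: 0.0224
t 18.03 pos [448.51 -87.85  92.55] F [-0.9 -4.  -0.4] M [-0.86  0.13  0.03] w 22.37 ang 1.2761
shift [-65.5   0.    0.1] turn [ 0.0001 -0.      0.0002]
```

```bash
python3 -m inch '[[[0,0,-0.3,0,0,0],[0,0,-0.3,0,0,0],[0,0,-0.3,0,0,0]]]'; python3 go.py .4485 -.0877 .158 1.276;python3 -m inch '[[[0,0,-0.4,0,0,0],[0,0,-0.4,0,0,0],[0,0,-0.4,0,0,0]]]'; python3 go.py .4485 -.0877 .158 1.276
```

```text
time_s: 18.28
ee_pos: [0.4485, -0.088, 0.0925]
tool_rot: [-0.989, 1.334, 0.989]
force: [0.3, -1.2, -0.3]
gripper_width: 0.0222
t 18.28 pos [448.46 -88.03  92.54] F [ 0.3 -1.2 -0.3] M [-0.47  0.01 -0.02] w 22.18 ang 1.2759
shift [-65.5   0.    0.3] turn [-0.0001  0.0002  0.0002]
time_s: 18.53
ee_pos: [0.4483, -0.0883, 0.0925]
tool_rot: [-0.989, 1.334, 0.989]
force: [0.4, 0.1, 1.1]
gripper_width: 0.0226
t 18.53 pos [448.29 -88.27  92.52] F [0.4 0.1 1.1] M [ 0.18 -0.12  0.04] w 22.63 ang 1.2759
shift [-65.5  -0.    0.6] turn [-0.0001  0.0004 -0.    ]
```

```bash
python3 -m inch '[[[-0.4,0,0,0,0,0],[-0.8,0,0,0,0,0],[-1.2,0,0,0,0,0],[-1.6,0,0,0,0,0],[-2,0,0,0,0,0]]]'; python3 go.py .4485 -.0877 .158 1.276;python3 -m inch '[[[-0.4,0,0,0,0,0],[-0.8,0,0,0,0,0],[-1.2,0,0,0,0,0],[-1.6,0,0,0,0,0],[-2,0,0,0,0,0]]]'; python3 go.py .4485 -.0877 .158 1.276
```

```text
time_s: 18.95
ee_pos: [0.4482, -0.0884, 0.0944]
tool_rot: [-0.989, 1.335, 0.99]
force: [1.3, -0.6, -8.6]
gripper_width: 0.0226
t 18.95 pos [448.16 -88.4   94.37] F [ 1.3 -0.6 -8.6] M [ 0.06 -0.31  0.03] w 22.62 ang 1.276
shift [-63.6  -0.1   0.8] turn [-0.      0.0001 -0.0004]
time_s: 19.37
ee_pos: [0.4482, -0.0884, 0.0966]
tool_rot: [-0.989, 1.334, 0.989]
force: [0.6, 0.0, -6.3]
gripper_width: 0.0226
t 19.37 pos [448.22 -88.43  96.56] F [ 0.6  0.  -6.3] M [-0.1  -0.24  0.04] w 22.63 ang 1.276
shift [-61.4  -0.    0.8] turn [-0.      0.0001 -0.0001]
```

```bash
python3 -m inch '[[[-0.8,0,0,0,0,0],[-1.6,0,0,0,0,0],[-2.4,0,0,0,0,0],[-3.2,0,0,0,0,0],[-4,0,0,0,0,0]]]'; python3 -m inch '[[[-0.8,0,0,0,0,0],[-1.6,0,0,0,0,0],[-2.4,0,0,0,0,0],[-3.2,0,0,0,0,0],[-4,0,0,0,0,0]]]'; python3 -m inch '[[[-1,0,0,0,0,0],[-2,0,0,0,0,0],[-3,0,0,0,0,0],[-4,0,0,0,0,0],[-5,0,0,0,0,0],[-5,0,0,0,0,0]]]'; python3 go.py .4485 -.0877 .158 1.276
```

```text
time_s: 19.78
ee_pos: [0.4483, -0.0884, 0.1006]
tool_rot: [-0.989, 1.334, 0.989]
force: [1.0, -0.1, -5.6]
gripper_width: 0.0228
time_s: 20.2
ee_pos: [0.4484, -0.0885, 0.1049]
tool_rot: [-0.99, 1.334, 0.989]
force: [0.1, -0.1, -1.2]
gripper_width: 0.0226
time_s: 20.7
ee_pos: [0.4484, -0.0884, 0.1097]
tool_rot: [-0.989, 1.334, 0.989]
force: [0.6, 0.2, -0.7]
gripper_width: 0.0224
t 20.7 pos [448.36 -88.44 109.71] F [ 0.6  0.2 -0.7] M [-0.03 -0.12 -0.03] w 22.42 ang 1.276
shift [-48.3   0.1   0.8] turn [0.     0.0001 0.0003]
```

```bash
python3 -m inch '[[[-2,0,0,0,0,0],[-5,0,0,0,0,0],[-9,0,0,0,0,0],[-14,0,0,0,0,0],[-20,0,0,0,0,0],[-26,0,0,0,0,0],[-32,0,0,0,0,0],[-38,0,0,0,0,0],[-43,0,0,0,0,0],[-47,0,0,0,0,0]]]'; python3 -m inch '[[[-3,0,0,0,0,0],[-8,0,0,0,0,0],[-13,0,0,0,0,0],[-17,0,0,0,0,0],[-20,0,0,0,0,0],[-20,0,0,0,0,0]]]';  python3 - <<'E'
from h import *
p,d=r.capture('side');np.save('pics/side9rgb.npy',p);cv2.imwrite('pics/side9.png',cv2.resize(p[200:275,250:330,::-1],None,fx=7,fy=7,interpolation=cv2.INTER_CUBIC))
E
python3 go.py .475 -.309 .176 1.57
```

```text
time_s: 21.53
ee_pos: [0.4482, -0.0884, 0.1572]
tool_rot: [-0.989, 1.334, 0.989]
force: [-0.3, -0.1, -1.1]
gripper_width: 0.0229
time_s: 22.03
ee_pos: [0.4485, -0.0885, 0.1771]
tool_rot: [-0.99, 1.334, 0.989]
force: [-0.1, 0.2, -1.8]
gripper_width: 0.0223
t 22.08 pos [448.35 -88.47 176.77] F [ 0.2 -0.3 -1.6] M [ 0.02 -0.01 -0.06] w 22.21 ang 1.276
shift [   0.8  -89.6 -203.3] turn [-0.294   0.      0.0005]
```

View pics/side9.png

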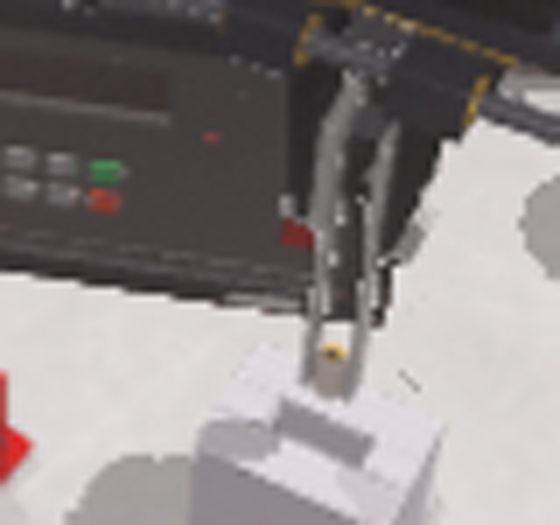

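```bash
python3 go.py .475 -.309 .176 1.276
```

```text
t 22.08 pos [448.35 -88.47 176.77] F [ 0.2 -0.3 -1.6] M [ 0.02 -0.01 -0.06] w 22.21 ang 1.276
shift [   0.8  -89.6 -203.3] turn [-0.      0.0001  0.0005]
```

```bash
python3 -m inch '[[[0,-2,-4,0,0,0],[0,-6,-14,0,0,0],[0,-13,-30,0,0,0],[0,-22,-50,0,0,0],[0,-32,-73,0,0,0],[0,-43,-98,0,0,0],[0,-54,-122,0,0,0],[0,-64,-145,0,0,0],[0,-73,-165,0,0,0],[0,-80,-182,0,0,0]]]'; python3 -m inch '[[[5,-5,-11,0,0,0],[14,-8,-17,0,0,0],[24,-9.6,-21.3,0,0,0],[36,-9.6,-21.3,0,0,0],[48,-9.6,-21.3,0,0,0],[58,-9.6,-21.3,0,0,0],[65,-9.6,-21.3,0,0,0],[69,-9.6,-21.3,0,0,0],[70,-9.6,-21.3,0,0,0],[70,-9.6,-21.3,0,0,0]]]';  python3 - <<'E'
from h import *
p,d=r.capture('side');np.save('pics/side10rgb.npy',p);cv2.imwrite('pics/side10.png',cv2.resize(p[215:305,345:425,::-1],None,fx=6,fy=6,interpolation=cv2.INTER_CUBIC))
E
python3 go.py .475 -.309 .09 1.276
```

```text
time_s: 22.92
ee_pos: [0.4717, -0.2884, 0.176]
tool_rot: [-0.988, 1.335, 0.989]
force: [-1.2, 0.2, -1.2]
gripper_width: 0.0228
time_s: 23.75
ee_pos: [0.475, -0.3089, 0.1064]
tool_rot: [-0.989, 1.334, 0.99]
force: [0.1, -0.2, -1.4]
gripper_width: 0.0226
t 23.8 pos [ 475.1  -309.01  106.75] F [ 0.8 -0.7 -0.3] M [ 0.03 -0.04 -0.  ] w 22.69 ang 1.2762
shift [16.7  0.1 -0. ] turn [ 0.0002 -0.0001  0.0004]
```

View pics/side10.png

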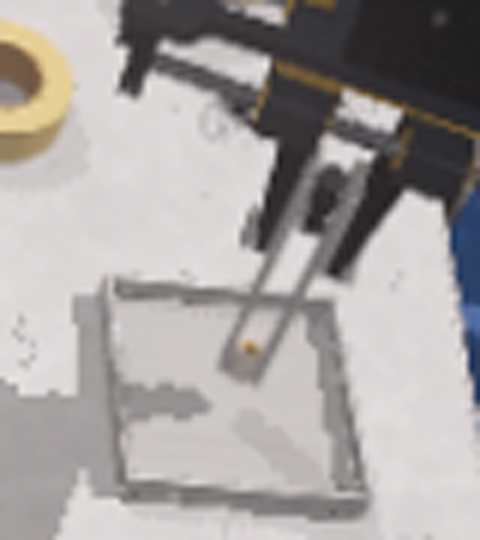

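```bash
python3 -m inch '[[[2,0,0,0,0,0],[5,0,0,0,0,0],[8,0,0,0,0,0],[11,0,0,0,0,0],[13,0,0,0,0,0],[14,0,0,0,0,0],[15,0,0,0,0,0],[15,0,0,0,0,0]]]'; python3 -m inch '[[[0.4,0,0,0,0,0],[0.8,0,0,0,0,0],[1.2,0,0,0,0,0],[1.6,0,0,0,0,0],[1.6,0,0,0,0,0]]]'; python3 -m inch '[[[0.3,0,0,0,0,0],[0.6,0,0,0,0,0],[0.9,0,0,0,0,0],[0.9,0,0,0,0,0]]]'; python3 go.py .475 -.309 .09 1.276
```

```text
time_s: 24.47
ee_pos: [0.4749, -0.309, 0.0913]
tool_rot: [-0.989, 1.334, 0.99]
force: [0.0, 0.4, -2.1]
gripper_width: 0.0229
time_s: 24.88
ee_pos: [0.4749, -0.309, 0.0899]
tool_rot: [-0.989, 1.334, 0.989]
force: [0.5, 0.7, -2.1]
gripper_width: 0.0223
time_s: 25.22
ee_pos: [0.4749, -0.309, 0.0889]
tool_rot: [-0.989, 1.334, 0.989]
force: [0.4, -0.5, -1.7]
gripper_width: 0.0224
t 25.22 pos [ 474.93 -308.98   88.94] F [ 0.4 -0.5 -1.7] M [ 0.02 -0.01 -0.05] w 22.42 ang 1.276
shift [-1.1 -0.1  0. ] turn [-0.      0.0001 -0.    ]
```

```bash
for i in 1 2; do python3 -m inch '[[[0.3,0,0,0,0,0],[0.6,0,0,0,0,0],[0.9,0,0,0,0,0],[0.9,0,0,0,0,0]]]'; done
```

```text
time_s: 25.55
ee_pos: [0.4749, -0.309, 0.088]
tool_rot: [-0.989, 1.334, 0.989]
force: [0.2, 0.7, -1.3]
gripper_width: 0.0226
time_s: 25.88
ee_pos: [0.475, -0.3091, 0.0875]
tool_rot: [-0.99, 1.334, 0.989]
force: [-1.0, 0.5, 3.5]
gripper_width: 0.0228
```

```bash
python3 -m inch '[[[-0.2,0,0,0,0,0],[-0.2,0,0,0,0,0],[-0.2,0,0,0,0,0],[-0.2,0,0,0,0,0]]]' 25 20; python3 -m inch '[[[0,0,0,0,0,0],[0,0,0,0,0,0],[0,0,0,0,0,0],[0,0,0,0,0,0]]]' 30 20;python3 -m inch '[[[0,0,0,0,0,0],[0,0,0,0,0,0],[0,0,0,0,0,0],[0,0,0,0,0,0]]]' 34 20; python3 go.py .475 -.309 .09 1.276
python3 - <<'E'
from h import *
p,d=r.capture('side');np.save('pics/side11rgb.npy',p);cv2.imwrite('pics/side11.png',cv2.resize(p[215:305,345:425,::-1],None,fx=6,fy=6,interpolation=cv2.INTER_CUBIC))
E
```

```text
time_s: 26.22
ee_pos: [0.4749, -0.3089, 0.0872]
tool_rot: [-0.989, 1.334, 0.99]
force: [0.3, 0.2, -1.2]
gripper_width: 0.0251
time_s: 26.55
ee_pos: [0.4749, -0.309, 0.0874]
tool_rot: [-0.989, 1.334, 0.989]
force: [1.0, 0.4, -0.5]
gripper_width: 0.0302
time_s: 26.88
ee_pos: [0.4749, -0.309, 0.0874]
tool_rot: [-0.989, 1.334, 0.989]
force: [0.7, -1.0, -1.2]
gripper_width: 0.0341
t 26.88 pos [ 474.95 -309.01   87.42] F [ 0.7 -1.  -1.2] M [-0.06  0.02 -0.07] w 34.11 ang 1.276
shift [-2.6 -0.   0. ] turn [-0.      0.0001  0.0001]
```

View pics/side11.png

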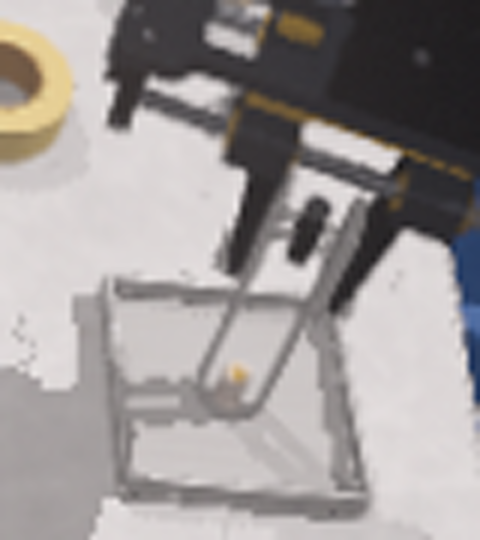

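```bash
python3 -m inch '[[[-2,0,0,0,0,0],[-5,0,0,0,0,0],[-9,0,0,0,0,0],[-15,0,0,0,0,0],[-22,0,0,0,0,0],[-32,0,0,0,0,0],[-44,0,0,0,0,0],[-58,0,0,0,0,0],[-72,0,0,0,0,0],[-84,0,0,0,0,0]]]'; python3 -m inch '[[[-5,0,0,0,0,0],[-6,0,0,0,0,0],[-6,0,0,0,0,0]]]'
python3 - <<'E'
from h import *
p,d=r.capture('side');np.save('pics/side12rgb.npy',p);cv2.imwrite('pics/side12.png',cv2.resize(p[215:305,345:425,::-1],None,fx=6,fy=6,interpolation=cv2.INTER_CUBIC))
E
python3 go.py .4555 .2074 .178 1.504
```

```text
time_s: 27.77
ee_pos: [0.475, -0.3091, 0.1733]
tool_rot: [-0.99, 1.334, 0.988]
force: [0.2, -0.0, -0.5]
gripper_width: 0.0342
time_s: 28.02
ee_pos: [0.4749, -0.309, 0.1777]
tool_rot: [-0.99, 1.334, 0.989]
force: [0.0, 0.3, -0.9]
gripper_width: 0.034
t 28.07 pos [ 474.78 -308.86  177.2 ] F [ 0.3  0.1 -1.7] M [ 0.04 -0.    0.01] w 33.98 ang 1.276
shift [ -0.7 168.4 488.4] turn [-2.28e-01  2.00e-04 -2.00e-04]
```

View pics/side12.png

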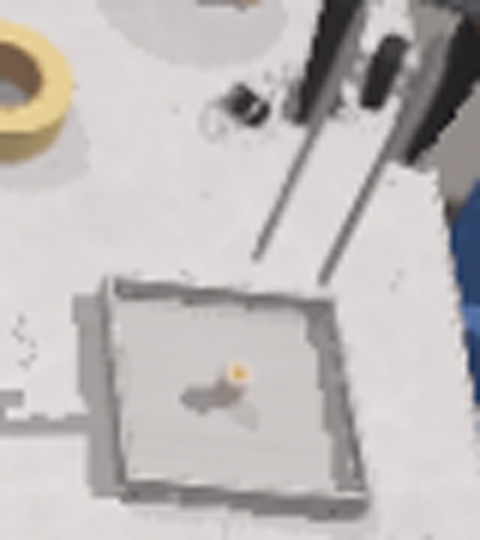

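```bash
python3 -m inch '[[[-3,1.5,4,0,0,0],[-5,5,14,0,0,0],[-5,10,30,-0.01,0,0],[-5,18,52,-0.02,0,0],[-5,27,78,-0.03,0,0],[-5,37,108,-0.05,0,0],[-5,48,140,-0.07,0,0],[-5,60,174,-0.09,0,0],[-5,72,208,-0.11,0,0],[-5,84,242,-0.13,0,0]]]'; python3 go.py .4555 .2074 .178 1.504
```

```text
time_s: 28.9
ee_pos: [0.4637, -0.0502, 0.1824]
tool_rot: [-1.088, 1.282, 1.089]
force: [2.0, -0.7, -0.9]
gripper_width: 0.0338
t 28.9 pos [463.66 -50.2  182.37] F [ 2.  -0.7 -0.9] M [ 0.03 -0.01 -0.07] w 33.83 ang 1.4078
shift [  4.4  49.9 252.9] turn [-0.0962  0.0003 -0.0003]
```

```bash
python3 -m inch '[[[0,6,32,-0.015,0,0],[0,13,65,-0.03,0,0],[0,20,98,-0.045,0,0],[0,26,130,-0.06,0,0],[0,32,160,-0.075,0,0],[0,37,187,-0.085,0,0],[0,42,210,-0.092,0,0],[0,45,228,-0.096,0,0],[0,47,239,-0.096,0,0],[0,48,244,-0.096,0,0]]]'; python3 -m inch '[[[0,0,0,0,0,0],[0,0,0,0,0,0]]]'; python3 go.py .4555 .2074 .155 1.504
```

```text
time_s: 29.73
ee_pos: [0.4565, 0.1973, 0.1823]
tool_rot: [-1.16, 1.24, 1.16]
force: [0.8, 0.3, -1.7]
gripper_width: 0.034
time_s: 29.9
ee_pos: [0.4572, 0.1953, 0.1824]
tool_rot: [-1.159, 1.241, 1.159]
force: [-0.1, 0.1, -0.4]
gripper_width: 0.0338
t 29.9 pos [457.18 195.26 182.35] F [-0.1  0.1 -0.4] M [ 0.03  0.05 -0.02] w 33.83 ang 1.5023
shift [27.4  2.5 12. ] turn [-0.0017 -0.0001 -0.0003]
```

```bash
python3 -m inch '[[[5,1,5,0,0,0],[12,2,10,-0.0017,0,0],[20,2.5,12,-0.0017,0,0],[26,2.5,12,-0.0017,0,0],[32,2.5,12,-0.0017,0,0],[36,2.5,12,-0.0017,0,0],[38,2.5,12,-0.0017,0,0],[38,2.5,12,-0.0017,0,0],[38,2.5,12,-0.0017,0,0]]]'; python3 go.py .4555 .2074 .13 1.504;  python3 - <<'E'
from ov import *
p,d=r.capture('side')
c=r.observe()['ee_pos']
overlay(p,'side',[(loop(.044,.076,.05)+loop(.015,.044,.05),(.4545,.2062,0,-.0717),(0,200,0)),(legs(.0145),(c[0],c[1],c[2]-.0819,-.067),(0,0,255))],(185,275,150,225),7,'pics/ov13.png')
E
```

```text
time_s: 30.65
ee_pos: [0.456, 0.2076, 0.1445]
tool_rot: [-1.16, 1.24, 1.16]
force: [-0.2, 0.4, -0.4]
gripper_width: 0.0342
t 30.65 pos [455.98 207.63 144.47] F [-0.2  0.4 -0.4] M [ 0.03  0.01 -0.02] w 34.18 ang 1.5036
shift [14.5  0.5 -0.3] turn [-0.0004  0.0001  0.0001]
```

View pics/ov13.png

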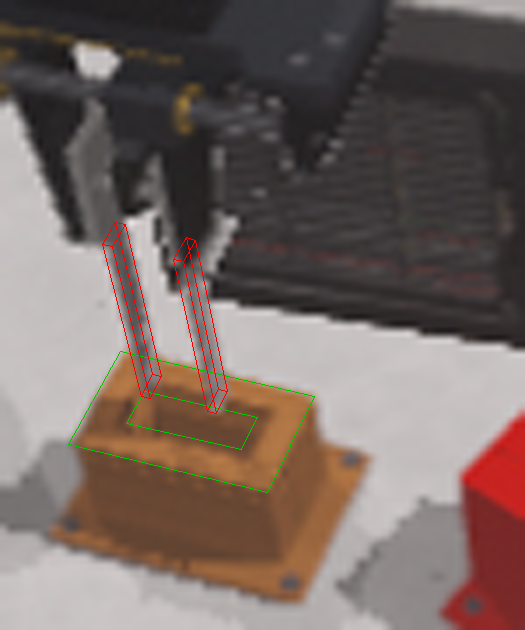

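```bash
python3 -m inch '[[[2,0.5,-0.3,0,0,0],[5,0.5,-0.3,0,0,0],[8,0.5,-0.3,0,0,0],[11,0.5,-0.3,0,0,0],[14,0.5,-0.3,0,0,0],[17,0.5,-0.3,0,0,0],[19,0.5,-0.3,0,0,0],[20,0.5,-0.3,0,0,0],[20,0.5,-0.3,0,0,0]]]'; python3 go.py .4555 .2074 .0879 1.504
```

```text
time_s: 31.45
ee_pos: [0.4553, 0.2074, 0.1242]
tool_rot: [-1.159, 1.24, 1.16]
force: [0.1, -0.4, -1.4]
gripper_width: 0.0339
t 31.45 pos [455.29 207.4  124.18] F [ 0.1 -0.4 -1.4] M [ 0.01 -0.02 -0.  ] w 33.91 ang 1.5037
shift [36.3 -0.2  0. ] turn [-0.0003 -0.0001 -0.0004]
```

Tips about 8 mm inside the slot with no contact. Continue down.

```bash
python3 -m inch '[[[2,0,0,0,0,0],[5,0,0,0,0,0],[8,0,0,0,0,0],[12,0,0,0,0,0],[16,0,0,0,0,0],[20,0,0,0,0,0],[24,0,0,0,0,0],[28,0,0,0,0,0],[31,0,0,0,0,0],[33,0,0,0,0,0]]]';python3 -m inch '[[[0,0,0,0,0,0],[0.5,0,0,0,0,0],[1,0,0,0,0,0],[1.5,0,0,0,0,0],[2,0,0,0,0,0],[2,0,0,0,0,0]]]'; python3 go.py .4555 .2074 .0879 1.504
```

```text
time_s: 32.28
ee_pos: [0.4552, 0.2074, 0.091]
tool_rot: [-1.159, 1.241, 1.16]
force: [-0.5, 0.1, -0.8]
gripper_width: 0.034
time_s: 32.78
ee_pos: [0.4554, 0.2074, 0.0895]
tool_rot: [-1.16, 1.24, 1.16]
force: [0.3, 0.7, -1.0]
gripper_width: 0.0342
t 32.78 pos [455.36 207.42  89.45] F [ 0.3  0.7 -1. ] M [ 0.04  0.02 -0.01] w 34.21 ang 1.5037
shift [ 1.6 -0.1 -0. ] turn [-0.0003  0.0001  0.0001]
```

```bash
for i in 1 2 3; do python3 -m inch '[[[0.3,0,0,0,0,0],[0.6,0,0,0,0,0],[0.6,0,0,0,0,0]]]'; done; python3 go.py .4555 .2074 .0879 1.504
```

```text
time_s: 33.03
ee_pos: [0.4553, 0.2074, 0.0888]
tool_rot: [-1.16, 1.24, 1.16]
force: [0.1, 0.1, -1.0]
gripper_width: 0.0339
time_s: 33.28
ee_pos: [0.4553, 0.2074, 0.0882]
tool_rot: [-1.16, 1.24, 1.16]
force: [0.5, 1.6, -1.1]
gripper_width: 0.034
time_s: 33.53
ee_pos: [0.4556, 0.2074, 0.0879]
tool_rot: [-1.16, 1.24, 1.159]
force: [-1.3, -0.5, 2.5]
gripper_width: 0.0342
t 33.53 pos [455.55 207.44  87.9 ] F [-1.3 -0.5  2.5] M [-0.04  0.1  -0.03] w 34.21 ang 1.5037
shift [ 0.  0. -0.] turn [-0.0003  0.0002  0.0006]
```

```bash
python3 -m inch '[[[-0.1,0,0,0,0,0],[-0.1,0,0,0,0,0],[-0.1,0,0,0,0,0]]]' 40; python3 -m inch '[[[0,0,0,0,0,0],[0,0,0,0,0,0],[0,0,0,0,0,0]]]' 46; python3 -m inch '[[[0,0,0,0,0,0],[0,0,0,0,0,0],[0,0,0,0,0,0],[0,0,0,0,0,0]]]' 54; python3 -m inch '[[[-1,0,0,0,0,0],[-2,0,0,0,0,0],[-4,0,0,0,0,0],[-7,0,0,0,0,0],[-11,0,0,0,0,0],[-16,0,0,0,0,0],[-22,0,0,0,0,0],[-29,0,0,0,0,0],[-37,0,0,0,0,0],[-45,0,0,0,0,0]]]'; python3 go.py .4555 .2074 .0879 1.504;python3 - <<'E'
from h import *
p,d=r.capture('side');cv2.imwrite('pics/side14.png',cv2.resize(p[185:275,140:220,::-1],None,fx=6,fy=6,interpolation=cv2.INTER_CUBIC))
E
```

```text
time_s: 33.78
ee_pos: [0.4555, 0.2075, 0.0879]
tool_rot: [-1.16, 1.24, 1.159]
force: [-0.7, 0.2, 3.3]
gripper_width: 0.0398
time_s: 34.03
ee_pos: [0.4555, 0.2075, 0.0879]
tool_rot: [-1.16, 1.24, 1.159]
force: [0.7, 0.4, 5.1]
gripper_width: 0.0452
time_s: 34.37
ee_pos: [0.4554, 0.2074, 0.0878]
tool_rot: [-1.16, 1.24, 1.16]
force: [-0.8, -0.6, 5.7]
gripper_width: 0.0537
time_s: 35.2
ee_pos: [0.4554, 0.2074, 0.1337]
tool_rot: [-1.16, 1.24, 1.159]
force: [0.2, 0.7, -0.2]
gripper_width: 0.0542
t 35.2 pos [455.39 207.44 133.72] F [ 0.2  0.7 -0.2] M [ 0.   -0.03  0.04] w 54.15 ang 1.5037
shift [45.8 -0.1 -0. ] turn [-0.0003  0.0002  0.0003]
```

View pics/side14.png

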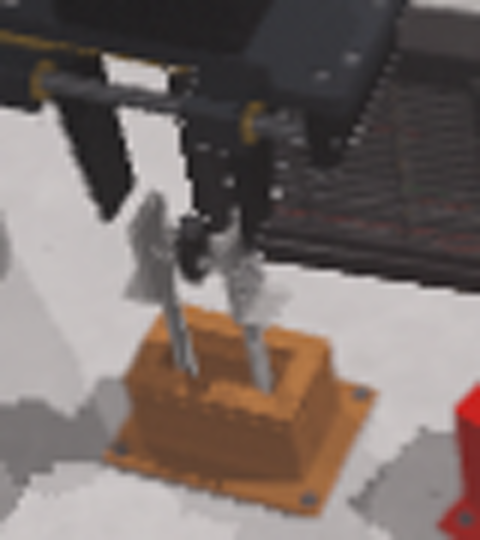

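Tongs stand upright in the slot. Retreat upwards and sideways, then check both cameras.

```bash
python3 -m inch '[[[-10,0,0,0,0,0],[-25,0,0,0,0,0],[-45,0,0,0,0,0],[-65,0,0,0,0,0],[-85,0,0,0,0,0],[-105,0,0,0,0,0],[-125,10,0,0,0,0],[-140,30,0,0,0,0],[-150,50,0,0,0,0],[-150,65,0,0,0,0]]]'; python3 -m inch '[[[0,20,0,0,0,0],[0,40,0,0,0,0],[0,50,0,0,0,0],[0,50,0,0,0,0],[0,50,0,0,0,0],[0,50,0,0,0,0]]]'; python3 go.py .4555 .2074 .0879 1.504;python3 - <<'E'
from h import *
p,d=r.capture('side');cv2.imwrite('pics/side15.png',cv2.resize(p[185:310,90:430,::-1],None,fx=2.3,fy=2.3,interpolation=cv2.INTER_CUBIC))
P=cloud('side',d)
c,s=np.cos(-.067),np.sin(-.067);q=P-[.454,.2075,0];a=q[...,0]*c+q[...,1]*s;b=-q[...,0]*s+q[...,1]*c
m=(d>0)&(abs(a)<.03)&(abs(b)<.04)&(P[...,2]>.125)&(P[...,2]<.16);print('tong top z',np.percentile(P[m][:,2],[50,90,99]),m.sum(),b[m].min(),b[m].max(),a[m].mean())
m=(d>0)&(abs(P[...,0]-.475)<.03)&(abs(P[...,1]+.309)<.03)&(P[...,2]>.012);print('standoff',P[m].max(0),P[m].min(0),m.sum(),P[m].mean(0))
p,d=r.capture('top');cv2.imwrite('pics/top15.png',cv2.resize(p[90:290,100:420,::-1],None,fx=2.4,fy=2.4,interpolation=cv2.INTER_CUBIC))
E
```

```text
time_s: 36.08
ee_pos: [0.3897, 0.2119, 0.2851]
tool_rot: [-1.16, 1.237, 1.158]
force: [-0.7, 0.5, 0.3]
gripper_width: 0.0541
time_s: 36.58
ee_pos: [0.3415, 0.2152, 0.2829]
tool_rot: [-1.16, 1.24, 1.159]
force: [0.2, 0.2, -0.7]
gripper_width: 0.0539
t 36.58 pos [341.5  215.2  282.92] F [ 0.2  0.2 -0.7] M [ 0.08 -0.03  0.  ] w 53.88 ang 1.5036
shift [ 195.1 -114.2   -0.2] turn [-0.0004  0.0002  0.0006]
tong top z [0.13303843 0.13600071 0.13703274] 104 -0.02166577839706791 0.023062648253802213 -2.442503239253563e-05
standoff [ 0.48147351 -0.30378676  0.02309027] [ 0.46996695 -0.31343976  0.01294077] 21 [ 0.47507241 -0.30851368  0.01948308]
```

View pics/side15.png

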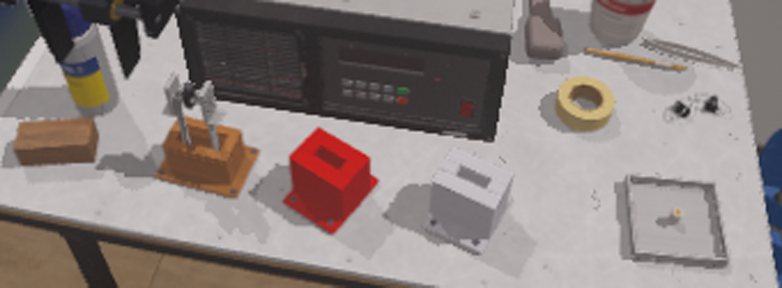

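View pics/top15.png

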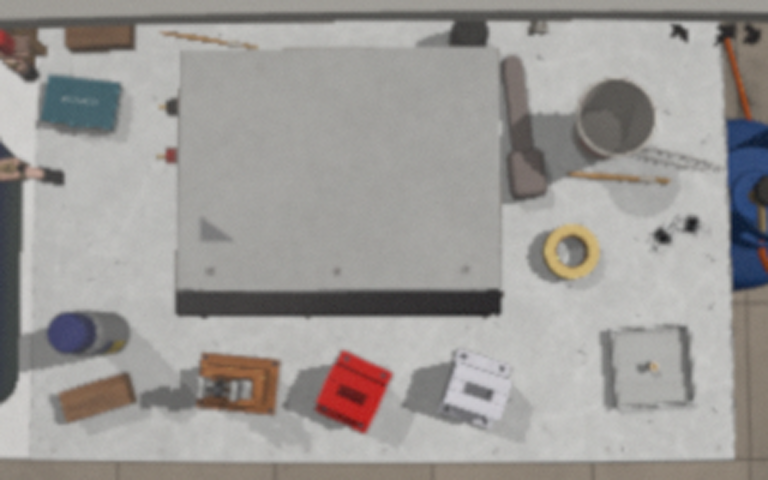

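```bash
python3 -c "
from cell import r
print(r.hand_in())"
```

```text
the job is handed in; nothing more can be done
None
```

The stand-off is standing upright in the steel tray and the tongs are back upright in their stand. I handed the job in at about 37 s. No verdict was reported.

**What I did:** I gripped the tongs at the lips, squeezed them to 34 mm and lowered them into the pocket without touching its sides. I closed on the stand-off with 21 N per finger, which is about 11 N a side on the ceramic. The upward pull needed was at most about 8 N and ended after about 10 mm, as described. I then set the stand-off down in the tray, let go, and returned the tongs until their tips touched the stand's floor, at the same height as when I picked them up.

**Last checks:**
- **Stand-off:** its top measures about 21–23 mm above the worktop, which fits standing on the tray floor. It is at about (0.475, -0.309), near the tray's centre.
- **Tongs:** their top is at 0.136 m, so the tips are fully down.
- **Rest of the scene:** in the final pictures the other things look undisturbed, and the gripper is clear of everything.

**What disagreed with the task sheet:**
- **Fingertip height:** the fingertips met the lips about 28 mm lower in reported height than the stated 22 mm offset implied, which the pictures confirmed, so I worked by touch. The first touch on the lips peaked at about 20 N.
- **Finger opening on the stand-off:** it read about 22.5 mm, not 24 mm. The grip still held through the whole move.

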